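# Reload the sprung label-roll magazine

### The arm

A 7-joint arm with a two-finger parallel gripper is mounted at the origin on a cart in front of the work surface, level with it; the furniture and walls round the work are solid. World frame = base frame: x ahead of the robot, y to its left, z up, the work surface at z = 0. Lengths are in m, angles in rad, forces in N, time in s.
With the tool pointing down it reaches from about 0.4 to 0.85 m from the base axis. Payload 10.4 kg.
Tool frame: the origin (TCP) lies between the finger pads; the fingertips stand 8 mm ahead of it and the grasp point (between the pads) lies 11 mm behind it; z points along the fingers, x is the direction in which the jaws open and shut, and the axes are right-handed (so a half turn about z gives the same grasp; the last joint's range is limited). The gripper opens to 87 mm and grips with 3 to 60 N. Pads are 19 mm wide; open, the fingers measure 117 mm over their backs; the gripper's body (75 mm by 190 mm) begins 51 mm behind the grasp point.
Start: joints at [-1.309, 0.332, -0.065, 1.46, 0.022, 1.35, -0.088], TCP at [0.176, 0.6, 0.231] pointing down, gripper open.
Joint ranges: [-2.6, 2.6], [-0.5, 2.12], [-1.47, 1.34], [0.16, 2.42], [-1.27, 4.41], [0.06, 2.06], [-2.6, 2.6]. Speed limits (rad/s): [2.22, 2.22, 2.79, 2.79, 3.14, 3.14, 3.14].

### API

Orientations are given as a unit quaternion [x, y, z, w].
In Python, from bench import r, viewer gives the robot as it stands.
- The arm moves only by the tool apply_moves, never from a script. Its argument "increments" is a list of rows, each an object with "grip": the closure in counts, from 0 (fully open) to 255 (shut); "xyz": the shift along the tool's x, y, z in mm, a list of three; "rotation": the turn, a rotation vector about the tool's x, y, z in degrees, a list of three. A call has 1 to 5 rows; each row is the pose to reach, as a shift and turn from the pose measured when the call began, along the tool's axes at that moment; what a row does not reach only later rows make up. A row lasts 1/8 s, in which the tool goes at most 62.5 mm and 10.7 degrees, less where a joint would pass 70% of its speed; a pose out of reach is approached as far as the arm can. A call with a gripper value outside its range is refused whole. The fingers move at their own pace and stop on an object; "squeeze" is the grip in N (left out, the last holds). Time passes only in rows, so rows that repeat a pose let the fingers close. It gives the time, the measured TCP pose, the force and the opening at its end, in the units of the state.
- r.read_state(): the state, without advancing time (a new reading comes with each control period).
- viewer.camera(name): name is "scene" or "top" or "wrist"; returns a dict with "img" (384x512x3 uint8, blue, green, red), "range_z" (384x512 float32, m along the optical axis (not along the pixel's ray), 0 where there is no reading), "vertical_fov" (degrees; the focal length in pixels is half the picture's height over the tangent of half this angle, whatever the lens; pixels are square), "cx", "cy" (the principal point, pixels), "rvec" (rotation vector, rad) and "tvec" (3), from world to camera coordinates, as OpenCV has them. Camera axes: x right, y down, z forward; pixel columns grow to the right and rows downward; lengths in m; the calibration is good to about 2 mm. A picture is of the moment at which its call begins.
- r.close_job(): hands the job in, once; it reports no verdict.
The state is a dict: "time": time; "joint_positions": joint angles; "joint_vel": joint speeds; "joint_torque": joint torques, N m; "ee_pos": TCP position; "eef_rot": TCP orientation; "ft_force": force on the tool from outside, world axes, zero at the start; "torque": the same for the moment, N m; "width": finger opening in m.
Only numpy, scipy, OpenCV 4.12 (cv2) and the standard library are available. Lean on these libraries where they do the work, as an engineer would, in place of code of your own. Each camera call takes 0.05 s, during which the arm holds its last target.

### The job

Load both loose label rolls flat into the spring-loaded magazine, one at a time: press each roll down on the sprung platform, slide it in under the retaining lip, let go, then push it from the front until it is fully home against the back. Press and push gently (feel for the stop, do not force it), finish with the two rolls stacked and held under the lip by the spring, and leave the other things on the table where they stand.

Things in the scene. Friction and masses are not known exactly. Their poses are not given: they have to be found in the camera images.
- magazine: Steel sprung magazine fixed to the table, base 140 x 100 mm (x -85 to +55 mm), 95 mm tall. Origin: underside of the base, on the vertical axis where the rolls must finally stand (home). z up; +x points to the back (upright spring housing), the open mouth looks to -x, roughly at the robot. Contact forces on it over 40 N count as forcing it
- stop (a point): Front face of the spring housing, the back stop for the rolls: magazine x = +31.5 mm, y = 0, z = 74 mm; axes as the magazine's. The housing's top is 95 mm above the table
- cheek (a point): Front edge, top, of the left (+y) one of two cheeks beside the back half of a home roll: x = 0 to 34 mm, inner faces y = +-33 mm, 4 mm thick, up to z = 88 mm. Fingers at a roll's sides cannot follow it past them: let it go part way in, caught under the lip, then push it from the front. In front of x = -6 mm nothing stands beside or over the platform
- platform (a joint): Sprung platform, a plate x = -72 to +30, y = +-31 mm in the magazine's frame. Value: how far it is pressed down, m. 0 = fully up (top 80 mm over the table, 8 mm below the lip), 0.060 = hard bottom. Needs 0.6 N to start, then 120 N/m (3 N at 20 mm, 6.6 N at 50 mm, the rolls' weight included). Damped, 60 N s/m. Never tilts. Reads 0.020 with one roll held under the lip, 0.048 with two
- lip (a point): Point on the home axis (magazine x = y = 0) at the height of the retaining lip's underside, 88 mm above the table; axes as the magazine's. The lip is a fixed steel tongue 24 mm wide (y = +-12 mm), 4 mm thick, flat below from x = +3 mm back to the housing; its front end, x = +3 to -6 mm, is turned up by 4 mm as a lead-in
- roll_a: White label roll lying flat, a cylinder 62 mm in diameter and 28 mm tall (about 120 g) with a small core hole. Origin: centre of its underside; z up along its axis. Solid, grasp across its sides
- roll_b: The second label roll, the same as roll_a. Either may be loaded first
- salt_shaker: Glass salt shaker with a grey top, 44 mm wide, 90 mm tall, near the rolls; origin at the centre of its underside. To be left alone
- deli_cup: Small lidded tub, 86 x 78 x 59 mm, behind the rolls; origin at the centre of its underside. To be left alone
- ticket_block: Aluminium ticket holder, 32 x 92 x 30 mm, behind the rolls; origin at the centre of its underside. To be left alone
Things that resemble listed ones, but are neither listed nor needed, are in the scene too. Leave any green or yellow look-alike of the roll_a alone.

How it is judged:
On the way:
1. one roll is home under the lip, released, with the platform sunk under it ((((horizontal distance between roll_a and lip below 0.003 m and angle between roll_a's own z axis and vertical below 0.08 rad and linear speed of roll_a below 0.02 m/s) and contact force between the fingers and roll_a below 0.3 N) or ((horizontal distance between roll_b and lip below 0.003 m and angle between roll_b's own z axis and vertical below 0.08 rad and linear speed of roll_b below 0.02 m/s) and contact force between the fingers and roll_b below 0.3 N)) and value of joint platform between 0.017 and 0.023 m), for 0.2 s.
At the end, for the whole second after the job is handed in: Both rolls stand stacked on the platform, upright within 0.08 rad, their centres within 3 mm (in plan) of the magazine's home axis, held under the lip (platform pressed down 44.5 to 50.5 mm), at rest and released (horizontal distance between each of roll_a, roll_b and lip below 0.003 m and angle between each of roll_a, roll_b's own z axis and vertical below 0.08 rad and linear speed of each of roll_a, roll_b below 0.02 m/s and contact force between the fingers and roll_a below 0.3 N and contact force between the fingers and roll_b below 0.3 N and value of joint platform between 0.0445 and 0.0505 m and velocity of joint platform below 0.02 m/s); the robot touches nothing.
It fails at once if the magazine is forced (contact over 40 N) (contact force between magazine and anything else above 40 N).
It fails at once if the salt shaker is moved more than 20 mm (distance of salt_shaker from where it was at the start of the episode above 0.02 m).
It fails at once if the deli cup is moved more than 20 mm (distance of deli_cup from where it was at the start of the episode above 0.02 m).
It fails at once if the ticket block is moved more than 20 mm (distance of ticket_block from where it was at the start of the episode above 0.02 m).
It also fails if it takes over 72 s, if anything falls off the work surface, if the arm or the gripper's body presses on something with over 40 N, if the wrist force passes 120 N, or if a joint passes its speed limit or range.

## Working session

There is one attempt and no reset: what is moved stays moved. The work goes in short steps, Python scripts to look and compute and a tool call to move; the robot and the scene stay as the last step left them, time stands still between calls to the robot, and variables do not carry over. Pictures are saved under pics/ and viewed, and the job is handed in when it is done.

Besides the shell and the picture viewer there is one more tool, called after "Call:" as name(argument=value, ...), one argument or row to a line, values as JSON. apply_moves: Moves the arm, as the interface text tells. Its arguments: {"type":"object","properties":{"increments":{"type":"array","items":{"type":"object","properties":{"grip":{"type":"number"},"xyz":{"type":"array","items":{"type":"number"}},"rotation":{"type":"array","items":{"type":"number"}}}}},"squeeze":{"type":"number"}},"required":["increments"]}

```bash
mkdir -p pics; ls; cat > h.py <<'E'
import numpy as np, cv2, pickle
from scipy.spatial.transform import Rotation as R
def K(c):
    H=c["img"].shape[0]; f=H/2/np.tan(np.radians(c["vertical_fov"])/2); return f
def ray(c,u,v):
    Rm=cv2.Rodrigues(np.array(c["rvec"],float))[0]; t=np.array(c["tvec"],float).ravel(); f=K(c)
    d=np.array([(u-c["cx"])/f,(v-c["cy"])/f,1.]); return -Rm.T@t, Rm.T@d
def onz(c,u,v,z):
    o,d=ray(c,u,v); return o+d*(z-o[2])/d[2]
def dep(c,u,v):
    o,d=ray(c,u,v); return o+d*c["range_z"][int(round(v)),int(round(u))]
def cloud(c):
    Rm=cv2.Rodrigues(np.array(c["rvec"],float))[0]; t=np.array(c["tvec"],float).ravel(); f=K(c)
    v,u=np.mgrid[:384,:512]; z=c["range_z"]
    P=np.stack([(u-c["cx"])/f*z,(v-c["cy"])/f*z,z],-1)
    return (P-t)@Rm
def proj(c,p):
    Rm=cv2.Rodrigues(np.array(c["rvec"],float))[0]; q=Rm@np.array(p)+np.array(c["tvec"]).ravel(); f=K(c)
    return q[0]/q[2]*f+c["cx"],q[1]/q[2]*f+c["cy"]
def intool(st,p):
    return R.from_quat(st["eef_rot"]).inv().apply(np.array(p)-np.array(st["ee_pos"]))*1000
E
python3 - <<'E'
from h import *
from bench import r, viewer
s=r.read_state(); print({k:np.round(v,3) for k,v in s.items()})
C={}
for n in ["scene","top","wrist"]:
    C[n]=viewer.camera(n); cv2.imwrite(f"pics/{n}0.png",C[n]["img"])
    c=C[n]; print(n,c["vertical_fov"],c["cx"],c["cy"],ray(c,256,192))
pickle.dump(C,open("c0.pkl","wb"))
cv2.imwrite("pics/st0.png",cv2.resize(np.hstack([C["scene"]["img"],C["top"]["img"]]),(800,300)))
E
```

```text
pics
{'time': np.float64(0.0), 'joint_positions': array([-1.309,  0.333, -0.065,  1.461,  0.022,  1.35 , -0.088]), 'joint_vel': array([-0.001,  0.   , -0.001,  0.001, -0.   ,  0.001,  0.   ]), 'joint_torque': array([-1.0000e-03, -6.2326e+01,  2.4000e-02, -3.8990e+01, -6.1000e-02,
        4.0000e-02,  0.0000e+00]), 'ee_pos': array([0.175, 0.599, 0.23 ]), 'eef_rot': array([ 0.8  ,  0.6  , -0.001,  0.   ]), 'ft_force': array([-0.288,  0.469, -1.242]), 'torque': array([-0.022,  0.01 , -0.005]), 'width': np.float64(0.087)}
scene 42.579518035818914 264.0936286373856 193.2542268533759 (array([-0.29581698, -1.17923939,  0.94898486]), array([ 0.56126572,  0.59481839, -0.57571537]))
top 48.72411979950788 257.8465707116313 188.29597041395115 (array([ 0.41109797, -0.31564343,  1.33694168]), array([ 0.12506463,  0.01557865, -0.9920743 ]))
wrist 64.92112175646011 259.0414629641386 191.2148789148141 (array([0.11027879, 0.61950525, 0.38339429]), array([ 0.23967991, -0.08155826, -0.96747614]))
```

View pics/scene0.png

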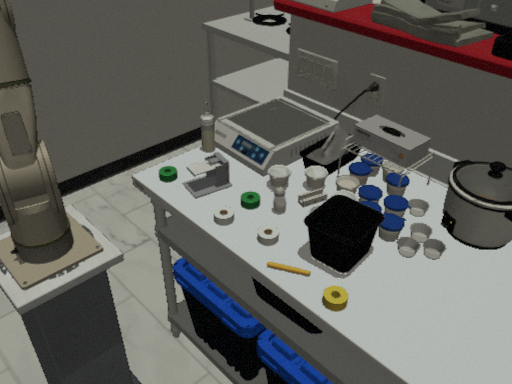

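View pics/top0.png

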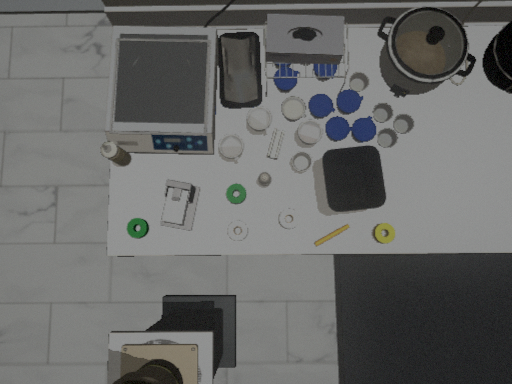

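View pics/wrist0.png

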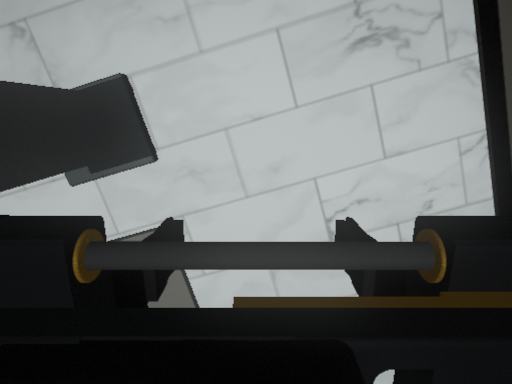

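Candidates for a roll: the white ones at top (237,231) and (289,218), seen in scene at (224,215) and (268,235). The look-alikes are green at top (236,193) and (138,228), and yellow at (385,233). The magazine is at top (178,203) and the shaker at (265,179). I choose the two white ones and will measure them in a close crop.

```bash
python3 - <<'E'
from h import *
C=pickle.load(open("c0.pkl","rb"))
t=C["top"];s=C["scene"]
a=cv2.resize(t["img"][165:265,120:320],(800,400),interpolation=cv2.INTER_CUBIC)
b=cv2.resize(s["img"][140:260,150:320],(800,565),interpolation=cv2.INTER_CUBIC)
cv2.imwrite("pics/ct.png",a);cv2.imwrite("pics/cs.png",b)
for n,pts in (("top",[(237,231),(289,218),(178,203),(265,179),(236,193)]),("scene",[(224,210),(268,230)])):
    P=cloud(C[n])
    for u,v in pts: print(n,u,v,P[v-1:v+2,u-8:u+9:4].reshape(-1,3).round(3)[:5].tolist())
# height map clusters by top
P=cloud(t); 
for (u,v) in [(237,231),(289,218)]:
    w=P[v-18:v+19,u-18:u+19].reshape(-1,3); m=(w[:,2]>0.02)&(w[:,2]<0.036)
    q=w[m]; print("roll",len(q),q[:,2].mean(),(q.min(0)+q.max(0))/2,q.max(0)-q.min(0),q.mean(0))
w=P[172:240,150:210].reshape(-1,3); m=w[:,2]>0.06
q=w[m];print("mag",len(q),np.percentile(q[:,2],[5,25,50,75,95]),cv2.minAreaRect((q[:,:2]*1000).astype(np.float32)))
E
```

```text
top 237 231 [[0.459, -0.211, 0.027], [0.459, -0.223, 0.027], [0.46, -0.234, -0.0], [0.459, -0.248, 0.03], [0.459, -0.26, 0.03]]
top 289 218 [[0.498, -0.372, 0.029], [0.497, -0.384, 0.03], [0.499, -0.398, -0.003], [0.497, -0.409, 0.028], [0.497, -0.421, 0.031]]
top 178 203 [[0.542, -0.039, 0.081], [0.542, -0.051, 0.079], [0.542, -0.063, 0.081], [0.542, -0.074, 0.078], [0.549, -0.073, 0.006]]
top 265 179 [[0.625, -0.298, -0.0], [0.611, -0.311, 0.087], [0.61, -0.323, 0.087], [0.611, -0.335, 0.081], [0.624, -0.349, 0.001]]
top 236 193 [[0.577, -0.208, 0.027], [0.577, -0.22, 0.026], [0.581, -0.231, -0.006], [0.576, -0.245, 0.03], [0.577, -0.258, 0.024]]
scene 224 210 [[0.45, -0.209, 0.026], [0.46, -0.216, 0.025], [0.467, -0.227, 0.028], [0.477, -0.235, 0.027], [0.486, -0.243, 0.027]]
scene 268 230 [[0.484, -0.371, 0.025], [0.491, -0.38, 0.027], [0.498, -0.39, 0.029], [0.507, -0.397, 0.028], [0.52, -0.402, 0.024]]
roll 276 0.027740211813090835 [ 0.45748773 -0.23560802  0.02749947] [0.05846287 0.0615669  0.01476608] [ 0.45775141 -0.23550548  0.02774021]
roll 282 0.027510504740978724 [ 0.49315323 -0.39458393  0.02834934] [0.05917746 0.0589381  0.01465045] [ 0.4930379  -0.39430698  0.0275105 ]
mag 987 [0.07544128 0.07890617 0.08161323 0.09087994 0.09762804] ((512.04931640625, -173.02471923828125), (326.0697937011719, 125.71244049072266), 75.7911605834961)
```

View pics/ct.png

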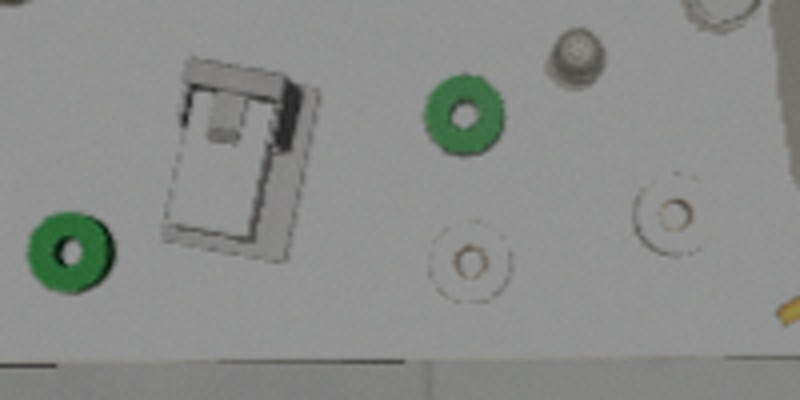

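View pics/cs.png

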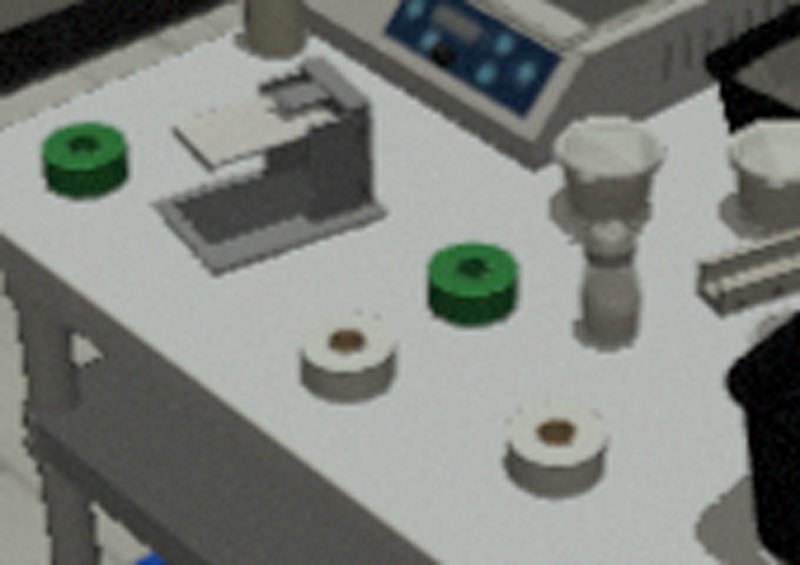

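```bash
python3 - <<'E'
from h import *
C=pickle.load(open("c0.pkl","rb"))
t=C["top"];P=cloud(t)[172:240,155:212].reshape(-1,3)
for lo,hi in ((0.074,0.0845),(0.088,0.105),(0.004,0.02)):
    q=P[(P[:,2]>lo)&(P[:,2]<hi)&(np.abs(P[:,0]-.55)<.13)&(np.abs(P[:,1]+.06)<.1)]
    print(lo,len(q),cv2.minAreaRect((q[:,:2]*1000).astype(np.float32)))
f=lambda u,v:(120+u/4-.4,165+v/4-.4)
for nm,z,pts in (("base",.008,[(165,240),(288,262),(320,90)]),("plat",.08,[(174,226),(252,240),(270,135)]),("house",.095,[(190,58),(185,80),(283,98),(290,75)])):
    for p in pts: print(nm,onz(t,*f(*p),z).round(4))
s=C["scene"]; k=800/170; f2=lambda u,v:(150+u/k-.4,140+v/k-.4)
for nm,z,pts in (("base",.008,[(155,205),(217,272),(385,212)]),("plat",.08,[(174,128),(213,168),(335,118)]),("housetop",.095,[(318,60),(370,103)]),("rolls",.028,[(347,342),(556,432)])):
    for p in pts: print("S",nm,onz(s,*f2(*p),z).round(4))
E
```

```text
0.074 614 ((540.1364135742188, -54.655845642089844), (74.75501251220703, 119.82389068603516), 78.94588470458984)
0.088 274 ((574.5259399414062, -60.771549224853516), (75.37858581542969, 56.93589782714844), 78.64336395263672)
0.004 572 ((539.296630859375, -62.998085021972656), (215.0614776611328, 178.91339111328125), 0.38716578483581543)
base [0.4785 0.0044 0.008 ]
base [ 0.4605 -0.0925  0.008 ]
base [ 0.596  -0.1161  0.008 ]
plat [ 0.4852 -0.0194  0.08  ]
plat [ 0.4743 -0.0776  0.08  ]
plat [ 0.5524 -0.0899  0.08  ]
house [ 0.6089 -0.0322  0.095 ]
house [ 0.5924 -0.0288  0.095 ]
house [ 0.5782 -0.1018  0.095 ]
house [ 0.5954 -0.1068  0.095 ]
S base [4.746e-01 4.000e-04 8.000e-03]
S base [ 0.4567 -0.0957  0.008 ]
S base [ 0.5901 -0.1189  0.008 ]
S plat [ 0.4825 -0.0209  0.08  ]
S plat [ 0.4713 -0.0801  0.08  ]
S plat [ 0.5735 -0.087   0.08  ]
S housetop [ 0.6001 -0.037   0.095 ]
S housetop [ 0.5892 -0.1073  0.095 ]
S rolls [ 0.4549 -0.2383  0.028 ]
S rolls [ 0.4905 -0.3966  0.028 ]
```

Call:
apply_moves(
  increments=[
    {"grip": 0,"xyz": [-85,68,0],"rotation": [0,0,-2]},
    {"grip": 0,"xyz": [-170,180,0],"rotation": [0,0,-4]},
    {"grip": 0,"xyz": [-230,300,0],"rotation": [0,0,-7]},
    {"grip": 0,"xyz": [-260,350,0],"rotation": [0,0,-7]},
    {"grip": 0,"xyz": [-260,350,0],"rotation": [0,0,-7]},
  ],
)

```text
time: 0.78
ee_pos: [0.3565, 0.3456, 0.2303]
eef_rot: [0.762, 0.647, -0.0, 0.0]
ft_force: [0.5, 0.4, -0.6]
width: 0.0873
```

Call:
apply_moves(
  increments=[
    {"grip": 0,"xyz": [-60,20,0],"rotation": [0,0,1.7]},
    {"grip": 0,"xyz": [-180,80,0],"rotation": [0,0,1.7]},
    {"grip": 0,"xyz": [-270,180,0],"rotation": [0,0,1.7]},
    {"grip": 0,"xyz": [-356,275,0],"rotation": [0,0,1.7]},
    {"grip": 0,"xyz": [-356,275,0],"rotation": [0,0,1.7]},
  ],
)

```text
time: 1.4
ee_pos: [0.4884, 0.0678, 0.2306]
eef_rot: [0.772, 0.636, 0.0, 0.0]
ft_force: [1.3, 0.8, 1.0]
width: 0.0869
```

Call:
apply_moves(
  increments=[
    {"grip": 0,"xyz": [-120,85,0]},
    {"grip": 0,"xyz": [-120,85,0]},
    {"grip": 0,"xyz": [-120,85,0]},
  ],
)

```text
$.increments[0]: bad value
```

```bash
python3 - <<'E'
from h import *
from bench import r, viewer
s=r.read_state(); print({k:np.round(v,4) for k,v in s.items()})
c=viewer.camera("wrist"); cv2.imwrite("pics/w1.png",c["img"]); pickle.dump((s,c),open("w1.pkl","wb"))
E
```

```text
{'time': np.float64(1.4), 'joint_positions': array([-0.6699,  0.0248,  0.4505,  1.8221, -0.0109,  1.2969,  1.1623]), 'joint_vel': array([ 0.5082,  0.4797,  0.6118, -0.4277, -0.1971, -0.0128,  1.1745]), 'joint_torque': array([ -2.6773, -41.299 ,  -0.6776, -35.5947,   0.7674,   0.4781,
        -2.4986]), 'ee_pos': array([0.4884, 0.0678, 0.2306]), 'eef_rot': array([7.716e-01, 6.361e-01, 1.000e-04, 2.000e-04]), 'ft_force': array([1.2505, 0.7892, 1.0242]), 'torque': array([ 0.085 , -0.019 , -0.0279]), 'width': np.float64(0.0869)}
```

View pics/w1.png

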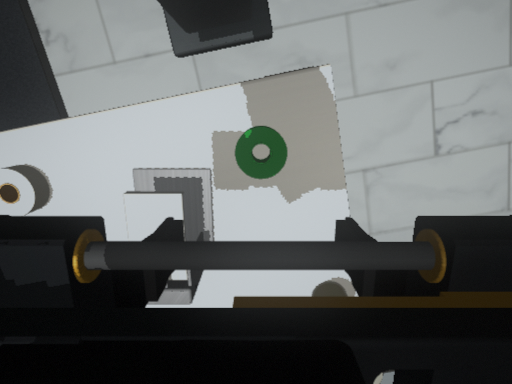

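Call:
apply_moves(
  increments=[
    {"grip": 0,"xyz": [-55,60,0],"rotation": [0,0,0]},
    {"grip": 0,"xyz": [-90,120,0],"rotation": [0,0,0]},
    {"grip": 0,"xyz": [-90,130,0],"rotation": [0,0,0]},
    {"grip": 0,"xyz": [-90,130,0],"rotation": [0,0,0]},
  ],
)

```text
time: 1.95
ee_pos: [0.6021, -0.0571, 0.2304]
eef_rot: [0.775, 0.632, -0.001, 0.003]
ft_force: [-0.3, 0.7, 0.1]
width: 0.0868
```

```bash
python3 - <<'E'
from h import *
from bench import r, viewer
s=r.read_state(); print({k:np.round(v,4) for k,v in s.items() if k in("time","ee_pos","eef_rot")},abs(s["joint_vel"]).max())
c=viewer.camera("wrist"); pickle.dump((s,c),open("w1.pkl","wb"))
cv2.imwrite("pics/w2.png",cv2.resize(c["img"][:320,60:460],(800,640))[:600])
E
```

```text
{'time': np.float64(1.95), 'ee_pos': array([ 0.6021, -0.0571,  0.2304]), 'eef_rot': array([ 0.7754,  0.6315, -0.0014,  0.0027])} 0.05839190634495288
```

View pics/w2.png

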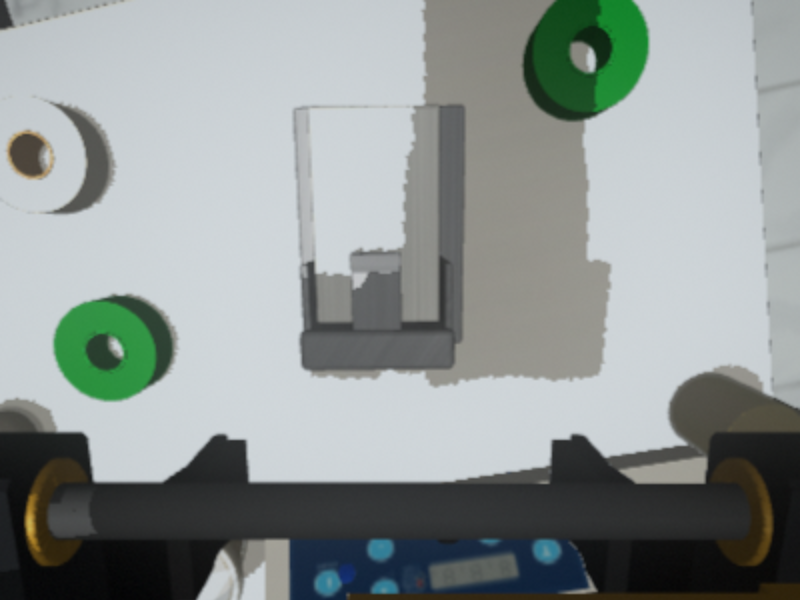

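```bash
python3 - <<'E'
from h import *
s,c=pickle.load(open("w1.pkl","rb"))
f=lambda X,Y:(60+X/2-.25,Y/2-.25)
P=cloud(c)
for nm,z,p in [("lipL",.096,(351,253)),("lipR",.096,(401,252)),("hL",.095,(303,331)),("hR",.095,(454,330)),("hbL",.095,(303,368)),("hbR",.095,(453,366)),("plL",.08,(312,107)),("plR",.08,(414,107)),("plR2",.08,(402,250)),("ckL",.088,(309,262)),("ckR",.088,(446,259)),("roll",.028,(42,155)),("rollhole",.028,(31,155)),("lipback",.092,(376,328))]:
    u,v=f(*p); print(nm,onz(c,u,v,z).round(4),dep(c,u,v).round(4))
vu=[f(*p) for p in [(370,310),(350,180),(378,350),(375,260),(450,200)]]
for u,v in vu: print(P[int(v)-2:int(v)+3,int(u)-2:int(u)+3].reshape(-1,3).mean(0).round(4))
E
```

```text
lipL [ 0.5428 -0.0674  0.096 ] [ 0.5432 -0.0689  0.0795]
lipR [ 0.5471 -0.0445  0.096 ] [ 0.5472 -0.0445  0.0921]
hL [ 0.5741 -0.0985  0.095 ] [ 0.587  -0.1173 -0.0006]
hR [ 0.5884 -0.0269  0.095 ] [ 0.6047 -0.0223  0.006 ]
hbL [ 0.592  -0.1029  0.095 ] [ 0.611  -0.1235 -0.0017]
hbR [ 0.6058 -0.0306  0.095 ] [ 0.6064 -0.0305  0.0928]
plL [ 0.4747 -0.0719  0.08  ] [ 0.4585 -0.08   -0.0016]
plR [ 0.4844 -0.0255  0.08  ] [ 0.4843 -0.0254  0.0793]
plR2 [ 0.5469 -0.044   0.08  ] [ 0.5469 -0.044   0.0795]
ckL [ 0.543  -0.0889  0.088 ] [ 0.5452 -0.102   0.0059]
ckR [ 0.555  -0.0241  0.088 ] [ 0.5604 -0.0192  0.007 ]
roll [ 0.4578 -0.23    0.028 ] [ 0.4518 -0.2444  0.0008]
rollhole [ 0.4565 -0.236   0.028 ] [ 0.4525 -0.2459  0.0098]
lipback [ 0.5803 -0.0638  0.092 ] [ 0.5803 -0.0638  0.0921]
[ 0.5689 -0.0644  0.103 ]
[ 0.51   -0.0614  0.0915]
[ 0.5898 -0.0655  0.0945]
[ 0.5475 -0.0573  0.094 ]
[ 0.5258 -0.0113  0.0065]
```

Call:
apply_moves(
  increments=[
    {"grip": 0,"xyz": [-60,-32,20],"rotation": [0,0,-0.7]},
    {"grip": 0,"xyz": [-110,-60,50],"rotation": [0,0,-0.7]},
    {"grip": 0,"xyz": [-160,-86,75],"rotation": [0,0,-0.7]},
    {"grip": 0,"xyz": [-205,-106,100],"rotation": [0,0,-0.7]},
    {"grip": 0,"xyz": [-205,-106,110],"rotation": [0,0,-0.7]},
  ],
)

```text
time: 2.62
ee_pos: [0.453, -0.2373, 0.1203]
eef_rot: [0.773, 0.635, -0.001, 0.001]
ft_force: [0.7, 0.2, 1.2]
width: 0.0866
```

```bash
python3 - <<'E'
from h import *
from bench import r, viewer
s=r.read_state(); print({k:np.round(v,4) for k,v in s.items() if k in("time","ee_pos","eef_rot")},abs(s["joint_vel"]).max())
c=viewer.camera("wrist"); pickle.dump((s,c),open("w3.pkl","wb"))
cv2.imwrite("pics/w3.png",c["img"])
print(intool(s,(.457,-.236,.010)), 2*np.degrees(np.arctan2(s["eef_rot"][1],s["eef_rot"][0])))
E
```

```text
{'time': np.float64(2.625), 'ee_pos': array([ 0.453 , -0.2373,  0.1203]), 'eef_rot': array([ 0.7725,  0.635 , -0.0012,  0.0013])} 0.18230505130539013
[  2.42208093   3.61935715 110.29080983] 78.83463714918712
```

View pics/w3.png

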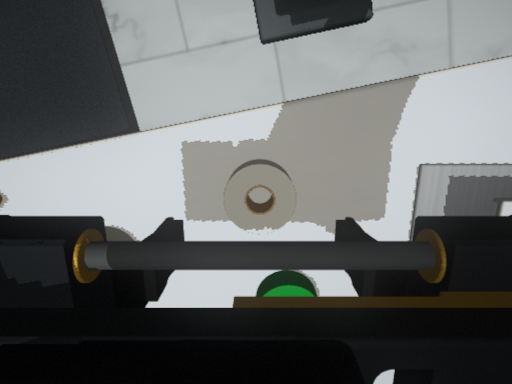

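```bash
python3 - <<'E'
from h import *
s,c=pickle.load(open("w3.pkl","rb"))
g=c["img"]; hsv=cv2.cvtColor(g,cv2.COLOR_BGR2HSV)
cv2.imwrite("pics/w3c.png",cv2.resize(g[140:240,200:330],(780,600),interpolation=cv2.INTER_CUBIC))
for uv in [(260,193),(259,195),(224,195),(296,195)]: print(onz(c,*uv,.028).round(4),dep(c,*uv).round(4))
E
```

```text
[ 0.4503 -0.2355  0.028 ] [ 0.4578 -0.237  -0.0006]
[ 0.4519 -0.2366  0.028 ] [ 4.594e-01 -2.382e-01 -2.000e-04]
[ 0.4462 -0.2656  0.028 ] [ 0.4464 -0.2658  0.0272]
[ 0.4579 -0.206   0.028 ] [ 0.4584 -0.2059  0.0263]
```

View pics/w3c.png

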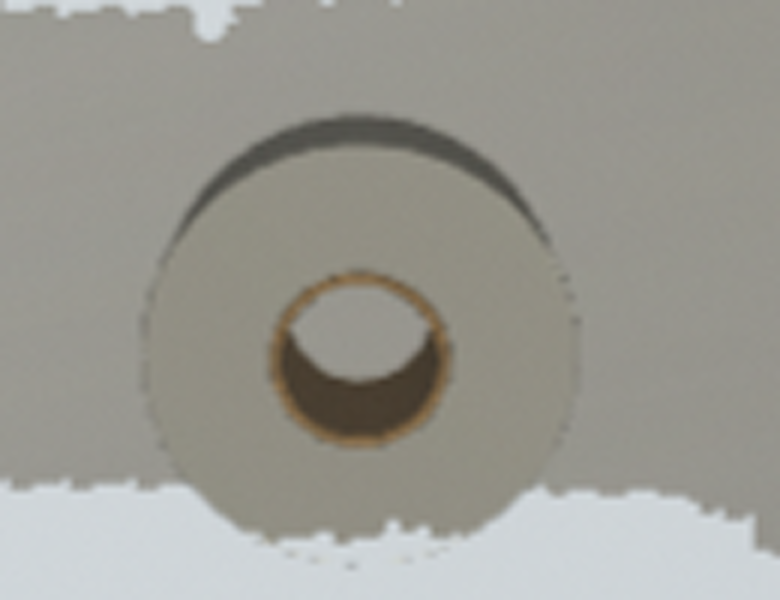

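Call:
apply_moves(
  increments=[
    {"grip": 0,"xyz": [2,3,50],"rotation": [0,0,0]},
    {"grip": 0,"xyz": [2,3,90],"rotation": [0,0,0]},
    {"grip": 0,"xyz": [2,3,108],"rotation": [0,0,0]},
    {"grip": 0,"xyz": [2,3,109],"rotation": [0,0,0]},
    {"grip": 0,"xyz": [2,3,109],"rotation": [0,0,0]},
  ],
)

```text
time: 3.3
ee_pos: [0.4585, -0.2343, 0.0117]
eef_rot: [0.771, 0.636, -0.001, 0.002]
ft_force: [-0.1, -0.1, 0.5]
width: 0.0868
```

Call:
apply_moves(
  increments=[
    {"grip": 255,"xyz": [0,0,0],"rotation": [0,0,0]},
    {"grip": 255,"xyz": [0,0,0],"rotation": [0,0,0]},
    {"grip": 255,"xyz": [0,0,0],"rotation": [0,0,0]},
    {"grip": 255,"xyz": [0,0,0],"rotation": [0,0,0]},
  ],
  squeeze=30,
)

```text
time: 3.8
ee_pos: [0.4587, -0.2346, 0.0121]
eef_rot: [0.772, 0.636, -0.001, 0.002]
ft_force: [-1.3, -0.8, 3.9]
width: 0.0607
```

Call:
apply_moves(
  increments=[
    {"grip": 255,"xyz": [0,0,-20],"rotation": [0,0,0]},
    {"grip": 255,"xyz": [0,0,-70],"rotation": [0,0,0]},
    {"grip": 255,"xyz": [0,0,-110],"rotation": [0,0,0]},
    {"grip": 255,"xyz": [0,0,-110],"rotation": [0,0,0]},
  ],
)

```text
time: 4.3
ee_pos: [0.46, -0.2347, 0.1246]
eef_rot: [0.772, 0.636, 0.001, 0.004]
ft_force: [-0.7, -0.2, -1.5]
width: 0.061
```

```bash
python3 - <<'E'
from h import *
from bench import r, viewer
s=r.read_state(); print({k:np.round(v,4) for k,v in s.items() if k in("time","ee_pos","eef_rot","ft_force","width")},abs(s["joint_vel"]).max())
c=viewer.camera("wrist"); pickle.dump((s,c),open("w4.pkl","wb"))
cv2.imwrite("pics/w4.png",c["img"])
print(2*np.degrees(np.arctan2(s["eef_rot"][1],s["eef_rot"][0])))
o=np.array([.5505,-.058]);mx=np.array([.9816,-.1908])
for x in(-42,): p=o+mx*x/1000; print(p,intool(s,(*p,.125)))
E
```

```text
{'time': np.float64(4.3), 'ee_pos': array([ 0.46  , -0.2347,  0.1246]), 'eef_rot': array([0.7716, 0.6361, 0.0012, 0.0035]), 'ft_force': array([-0.6527, -0.1537, -1.5357]), 'width': np.float64(0.061)} 0.0558959223398124
79.01010347050216
[ 0.5092728 -0.0499864] [190.73507236  13.11722479  -0.81526078]
```

View pics/w4.png

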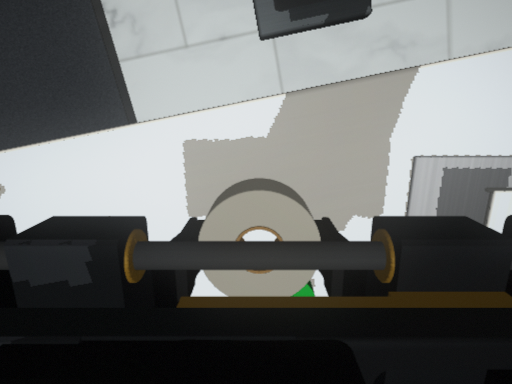

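```bash
python3 - <<'E'
from h import *
s,c=pickle.load(open("w4.pkl","rb"))
for uv in [(259.5,249),(259.5,181),(259.5,305),(199,245),(321,245)]: print(uv,intool(s,onz(c,*uv,.1406)).round(1), dep(c,*uv).round(4))
cv2.imwrite("pics/w4c.png",cv2.resize(c["img"][170:310,190:330],(600,600),interpolation=cv2.INTER_CUBIC))
E
```

```text
(259.5, 249) [  1.  -3. -16.] [ 0.4277 -0.2274  0.2028]
(259.5, 181) [  1.  -37.6 -16.3] [ 0.4279 -0.2275  0.1199]
(259.5, 305) [  1.   28.8 -15.8] [ 0.4368 -0.2291  0.2142]
(199, 245) [-28.9  -5.2 -15.9] [ 0.4243 -0.2438  0.2007]
(321, 245) [ 31.3  -5.2 -16.1] [ 0.4304 -0.2107  0.2014]
```

View pics/w4c.png

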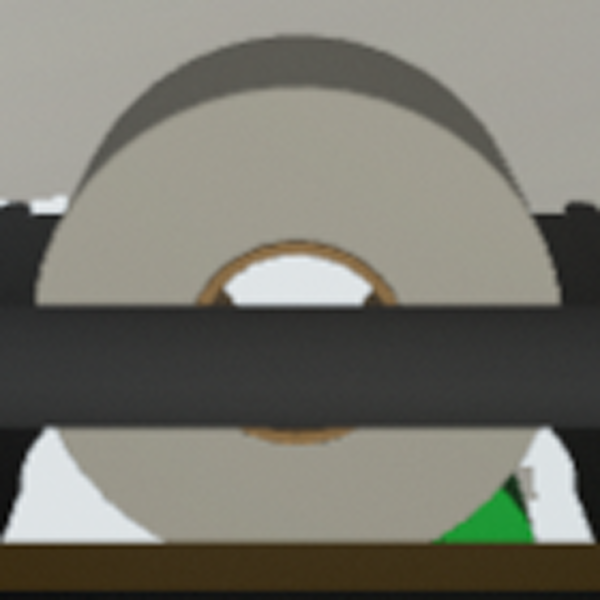

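Call:
apply_moves(
  increments=[
    {"grip": 255,"xyz": [45,3,-5],"rotation": [0.2,0,0]},
    {"grip": 255,"xyz": [95,6,-5],"rotation": [0,0,0]},
    {"grip": 255,"xyz": [145,9,-5],"rotation": [0,0,0]},
    {"grip": 255,"xyz": [191,13,-1],"rotation": [0,0,0]},
    {"grip": 255,"xyz": [191,13,-1],"rotation": [0,0,0]},
  ],
)

```text
time: 4.97
ee_pos: [0.5077, -0.0449, 0.1212]
eef_rot: [0.769, 0.639, -0.001, 0.001]
ft_force: [0.1, -1.3, -1.4]
width: 0.0604
```

```bash
cat >> h.py <<'E'
O=np.array([.5505,-.058]);MX=np.array([.9816,-.1908]);MY=np.array([.1908,.9816])
def mag(p):
    d=(np.array(p)[:2]-O)*1000; return np.array([d@MX,d@MY])
def rep(s,off=-2.5):
    e=s["ee_pos"]; yaw=2*np.degrees(np.arctan2(s["eef_rot"][1],s["eef_rot"][0]))
    rc=R.from_quat(s["eef_rot"]).apply([0,off/1000,0])+e
    print("t",round(float(s["time"]),2),"tcp",np.round(e,4),"yaw",yaw.round(2),"rotv",s["eef_rot"].round(4),"F",s["ft_force"].round(2),"w",round(float(s["width"]),4),"magTCP",mag(e).round(1),"magroll",mag(rc).round(1),"tilt",np.degrees(np.arccos(-R.from_quat(s["eef_rot"]).apply([0,0,1])[2])).round(2),"jv",abs(s["joint_vel"]).max().round(3))
E
python3 - <<'E'
from h import *
from bench import r, viewer
rep(r.read_state())
c=viewer.camera("wrist");s=r.read_state(); pickle.dump((s,c),open("w5.pkl","wb"))
cv2.imwrite("pics/w5.png",cv2.resize(c["img"][:320,100:420],(600,600)))
c=viewer.camera("top");cv2.imwrite("pics/t5.png",cv2.resize(c["img"][150:250,120:245],(750,600),interpolation=cv2.INTER_CUBIC))
c=viewer.camera("scene");cv2.imwrite("pics/s5.png",cv2.resize(c["img"][130:230,150:275],(750,600),interpolation=cv2.INTER_CUBIC))
rep(r.read_state())
E
```

```text
t 4.97 tcp [ 0.5077 -0.0449  0.1212] yaw 79.39 rotv [ 0.7694  0.6387 -0.0008  0.0012] F [ 0.05 -1.32 -1.38] w 0.0604 magTCP [-44.5   4.7] magroll [-47.    4.7] tilt 0.16 jv 0.065
t 5.12 tcp [ 0.5073 -0.0499  0.1222] yaw 78.98 rotv [ 7.717e-01  6.360e-01 -7.000e-04  2.000e-03] F [ 0.29 -0.92 -0.6 ] w 0.0609 magTCP [-43.9  -0.3] magroll [-46.4  -0.3] tilt 0.24 jv 0.011
```

View pics/w5.png

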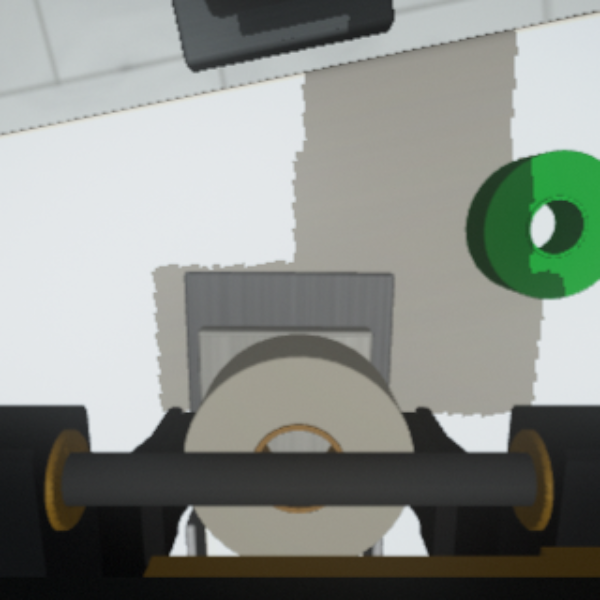

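View pics/s5.png

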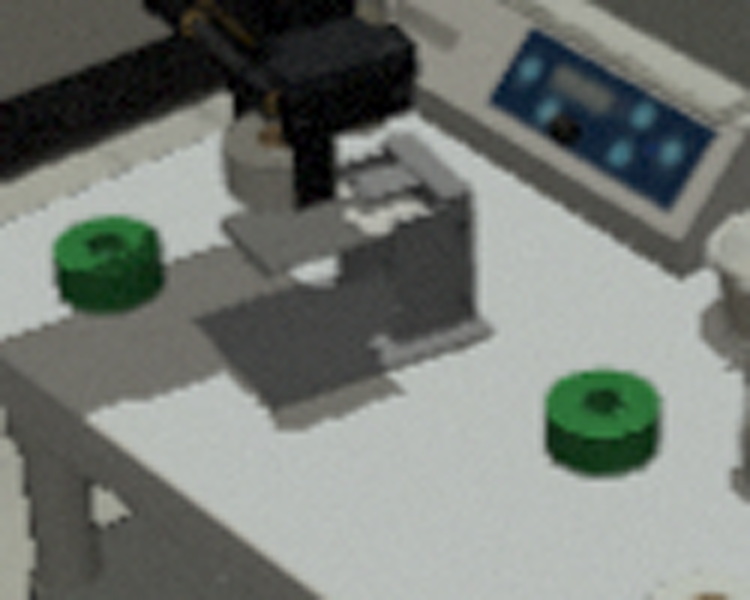

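```bash
python3 - <<'E'
from h import *
s,c=pickle.load(open("w5.pkl","rb"))
f=lambda X,Y:(100+X*320/600-.3,Y*320/600-.3)
for nm,z,pts in(("base",.008,[(186,273),(394,273)]),("base6",.006,[(186,273),(394,273)]),("plat",.08,[(200,329),(371,328)]),("roll",.1222+.016,[(185,458),(413,458),(299,357),(299,468)])):
    for p in pts:
        q=onz(c,*f(*p),z); print(nm,q.round(4),mag(q).round(1),dep(c,*f(p[0],p[1]+3))[2].round(3))
E
```

```text
base [ 0.458  -0.0888  0.008 ] [-84.9 -47.9] 0.007
base [0.476  0.0069 0.008 ] [-85.6  49.5] 0.005
base6 [ 0.4581 -0.0893  0.006 ] [-84.7 -48.3] 0.007
base6 [0.4762 0.0072 0.006 ] [-85.4  49.8] 0.005
plat [ 0.4733 -0.073   0.08  ] [-72.9 -29.5] 0.078
plat [ 0.484 -0.014  0.08 ] [-73.7  30.5] 0.007
roll [ 0.4963 -0.0722  0.1382] [-50.5 -24.3] 0.198
roll [ 0.5072 -0.0137  0.1382] [-50.9  35.3] 0.198
roll [ 0.475  -0.0379  0.1382] [-77.9   5.3] 0.136
roll [ 0.5046 -0.0434  0.1382] [-47.9   5.5] 0.199
```

Call:
apply_moves(
  increments=[
    {"grip": 255,"xyz": [0,3,14],"rotation": [0,0,0]},
    {"grip": 255,"xyz": [0,3,26],"rotation": [0,0,0]},
    {"grip": 255,"xyz": [0,3,34],"rotation": [0,0,0]},
    {"grip": 255,"xyz": [0,3,40],"rotation": [0,0,0]},
    {"grip": 255,"xyz": [0,3,40],"rotation": [0,0,0]},
  ],
)

```text
time: 5.75
ee_pos: [0.5101, -0.0507, 0.0819]
eef_rot: [0.772, 0.636, -0.001, 0.002]
ft_force: [-0.1, -0.8, -0.5]
width: 0.0606
```

```bash
python3 - <<'E'
from h import *
from bench import r, viewer
rep(r.read_state())
E
```

```text
t 5.75 tcp [ 0.5101 -0.0507  0.0819] yaw 78.97 rotv [ 0.7718  0.6359 -0.0009  0.0019] F [-0.1  -0.85 -0.52] w 0.0606 magTCP [-41.   -0.6] magroll [-43.5  -0.6] tilt 0.24 jv 0.009
```

Call:
apply_moves(
  increments=[
    {"grip": 255,"xyz": [0.5,0,6],"rotation": [0,0,0]},
    {"grip": 255,"xyz": [0.5,0,12],"rotation": [0,0,0]},
    {"grip": 255,"xyz": [0.5,0,12.5],"rotation": [0,0,0]},
    {"grip": 255,"xyz": [0.5,0,12.5],"rotation": [0,0,0]},
  ],
)

```text
time: 6.25
ee_pos: [0.5105, -0.0502, 0.0694]
eef_rot: [0.772, 0.636, -0.001, 0.002]
ft_force: [0.6, -1.2, 1.8]
width: 0.0609
```

```bash
python3 - <<'E'
from h import *
from bench import r, viewer
rep(r.read_state())
c=viewer.camera("scene");cv2.imwrite("pics/s6.png",cv2.resize(c["img"][130:230,150:275],(750,600),interpolation=cv2.INTER_CUBIC))
rep(r.read_state())
E
```

```text
t 6.25 tcp [ 0.5105 -0.0502  0.0694] yaw 78.98 rotv [ 7.717e-01  6.359e-01 -7.000e-04  2.100e-03] F [ 0.58 -1.19  1.83] w 0.0609 magTCP [-40.7  -0. ] magroll [-43.2  -0. ] tilt 0.25 jv 0.004
t 6.3 tcp [ 0.5105 -0.0502  0.0695] yaw 78.98 rotv [ 7.717e-01  6.360e-01 -7.000e-04  2.100e-03] F [-0.59 -1.41  1.8 ] w 0.061 magTCP [-40.8   0. ] magroll [-43.3   0. ] tilt 0.25 jv 0.004
```

View pics/s6.png

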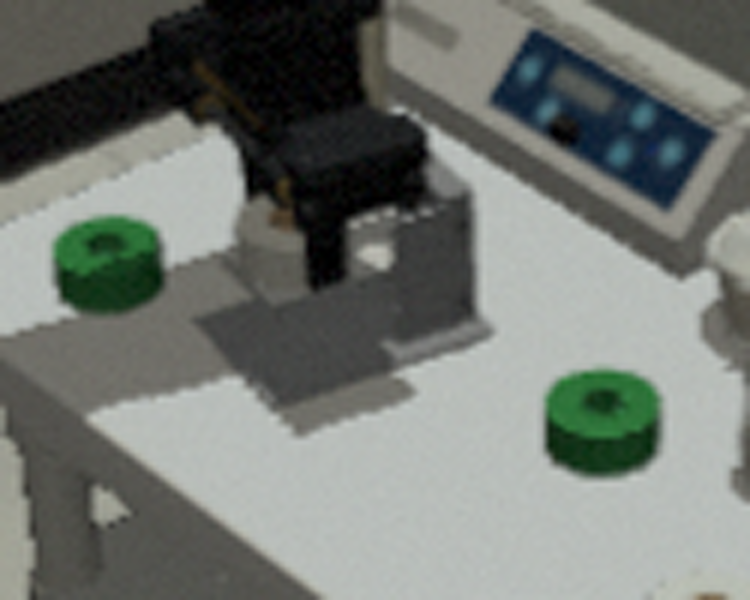

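Call:
apply_moves(
  increments=[
    {"grip": 255,"xyz": [0,6,0.5],"rotation": [0,0,0]},
    {"grip": 255,"xyz": [0,13,0.5],"rotation": [0,0,0]},
    {"grip": 255,"xyz": [0,20,0.5],"rotation": [0,0,0]},
    {"grip": 255,"xyz": [0,26,0.5],"rotation": [0,0,0]},
    {"grip": 255,"xyz": [0,26,0.5],"rotation": [0,0,0]},
  ],
)

```text
time: 6.92
ee_pos: [0.5371, -0.0554, 0.0692]
eef_rot: [0.772, 0.636, -0.0, 0.003]
ft_force: [1.8, 0.1, 1.6]
width: 0.0608
```

```bash
python3 - <<'E'
from h import *
from bench import r, viewer
rep(r.read_state())
c=viewer.camera("wrist");cv2.imwrite("pics/w7.png",c["img"])
c=viewer.camera("top");cv2.imwrite("pics/t7.png",cv2.resize(c["img"][150:250,120:245],(750,600),interpolation=cv2.INTER_CUBIC))
rep(r.read_state())
E
```

```text
t 6.92 tcp [ 0.5371 -0.0554  0.0692] yaw 78.98 rotv [ 7.718e-01  6.359e-01 -3.000e-04  2.700e-03] F [1.82 0.13 1.63] w 0.0608 magTCP [-13.7   0. ] magroll [-16.2   0. ] tilt 0.31 jv 0.011
t 7.03 tcp [ 0.5367 -0.0554  0.0694] yaw 78.97 rotv [ 7.718e-01  6.359e-01 -2.000e-04  2.700e-03] F [ 2.06 -0.06  2.15] w 0.0604 magTCP [-14.  -0.] magroll [-16.5  -0. ] tilt 0.31 jv 0.006
```

View pics/w7.png

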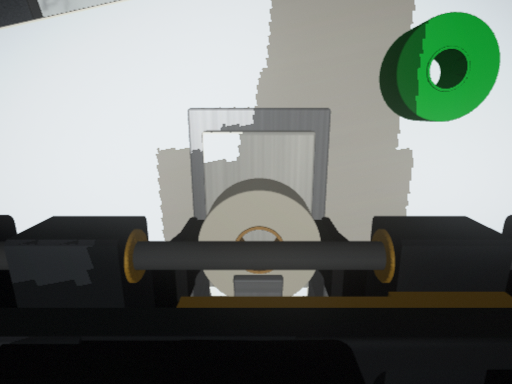

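The wrist view shows the lip tongue at (258,286) over the roll's rear edge, centred on the roll at (260,250). Releasing now.

Call:
apply_moves(
  increments=[
    {"grip": 120,"xyz": [0,0,0],"rotation": [0,0,0]},
    {"grip": 0,"xyz": [0,0,0],"rotation": [0,0,0]},
    {"grip": 0,"xyz": [0,0,0],"rotation": [0,0,0]},
    {"grip": 0,"xyz": [0,0,0],"rotation": [0,0,0]},
  ],
)

```text
time: 7.52
ee_pos: [0.5365, -0.0553, 0.0692]
eef_rot: [0.772, 0.636, -0.0, 0.003]
ft_force: [0.2, 1.0, 0.1]
width: 0.0818
```

Call:
apply_moves(
  increments=[
    {"grip": 0,"xyz": [0,0,-20],"rotation": [0,0,0]},
    {"grip": 0,"xyz": [0,0,-50],"rotation": [0,0,0]},
    {"grip": 0,"xyz": [0,-30,-70],"rotation": [0,0,0]},
    {"grip": 0,"xyz": [0,-60,-70],"rotation": [0,0,0]},
    {"grip": 0,"xyz": [0,-65,-70],"rotation": [0,0,0]},
  ],
)

```text
time: 8.15
ee_pos: [0.4713, -0.0421, 0.1391]
eef_rot: [0.772, 0.636, 0.0, 0.002]
ft_force: [0.7, 0.3, 0.0]
width: 0.0873
```

```bash
python3 - <<'E'
from h import *
from bench import r, viewer
rep(r.read_state())
c=viewer.camera("wrist");cv2.imwrite("pics/w8.png",c["img"])
c=viewer.camera("scene");cv2.imwrite("pics/s8.png",cv2.resize(c["img"][130:230,150:275],(750,600),interpolation=cv2.INTER_CUBIC))
rep(r.read_state())
E
```

```text
t 8.15 tcp [ 0.4713 -0.0421  0.1391] yaw 79.01 rotv [0.7716 0.6361 0.     0.002 ] F [0.68 0.34 0.05] w 0.0873 magTCP [-80.7   0.5] magroll [-83.2   0.5] tilt 0.23 jv 0.066
t 8.25 tcp [ 0.4725 -0.0424  0.1391] yaw 79.0 rotv [0.7716 0.6361 0.     0.0024] F [ 0.83 -0.5  -0.52] w 0.0873 magTCP [-79.5   0.5] magroll [-82.    0.5] tilt 0.28 jv 0.031
```

View pics/s8.png

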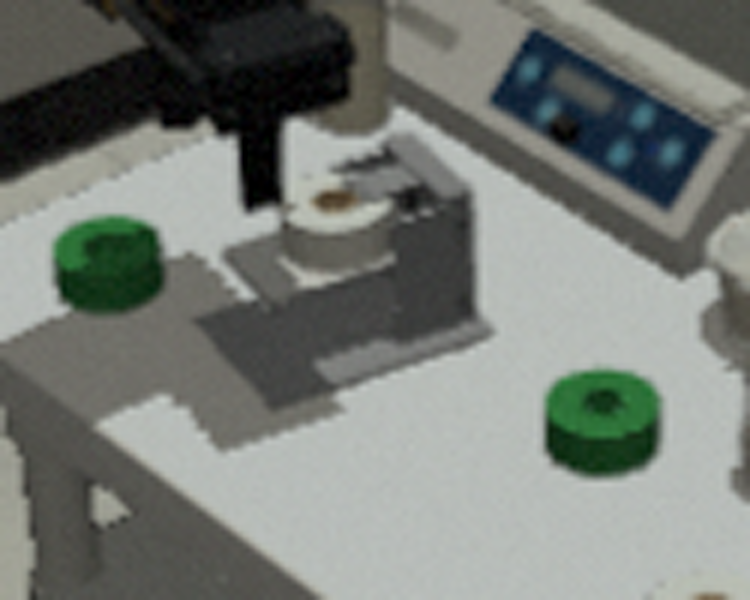

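Call:
apply_moves(
  increments=[
    {"grip": 255,"xyz": [-0.5,5,10],"rotation": [0,0,0]},
    {"grip": 255,"xyz": [-0.5,13,30],"rotation": [0,0,0]},
    {"grip": 255,"xyz": [-0.5,13,50],"rotation": [0,0,0]},
    {"grip": 255,"xyz": [-0.5,13,62],"rotation": [0,0,0]},
    {"grip": 255,"xyz": [-0.5,13,62],"rotation": [0,0,0]},
  ],
  squeeze=10,
)

```text
time: 8.88
ee_pos: [0.485, -0.0459, 0.0761]
eef_rot: [0.772, 0.636, -0.001, 0.002]
ft_force: [0.1, 0.6, -0.3]
width: 0.0451
```

```bash
python3 - <<'E'
from h import *
from bench import r, viewer
rep(r.read_state())
c=viewer.camera("wrist");cv2.imwrite("pics/w9.png",c["img"])
c=viewer.camera("scene");cv2.imwrite("pics/s9.png",cv2.resize(c["img"][130:230,150:275],(750,600),interpolation=cv2.INTER_CUBIC))
rep(r.read_state())
E
```

```text
t 8.88 tcp [ 0.485  -0.0459  0.0761] yaw 78.98 rotv [ 0.7717  0.636  -0.0011  0.0022] F [ 0.13  0.59 -0.34] w 0.0451 magTCP [-66.6  -0.6] magroll [-69.1  -0.6] tilt 0.28 jv 0.029
t 8.97 tcp [ 0.4858 -0.0458  0.0774] yaw 78.99 rotv [0.7717 0.636  0.     0.0026] F [-0.66  0.32 -0.54] w 0.0372 magTCP [-65.9  -0.3] magroll [-68.4  -0.3] tilt 0.3 jv 0.017
```

View pics/w9.png

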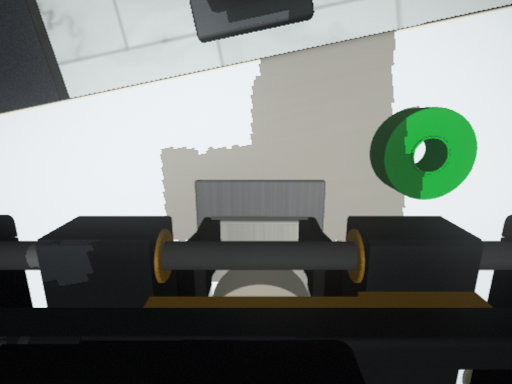

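View pics/s9.png

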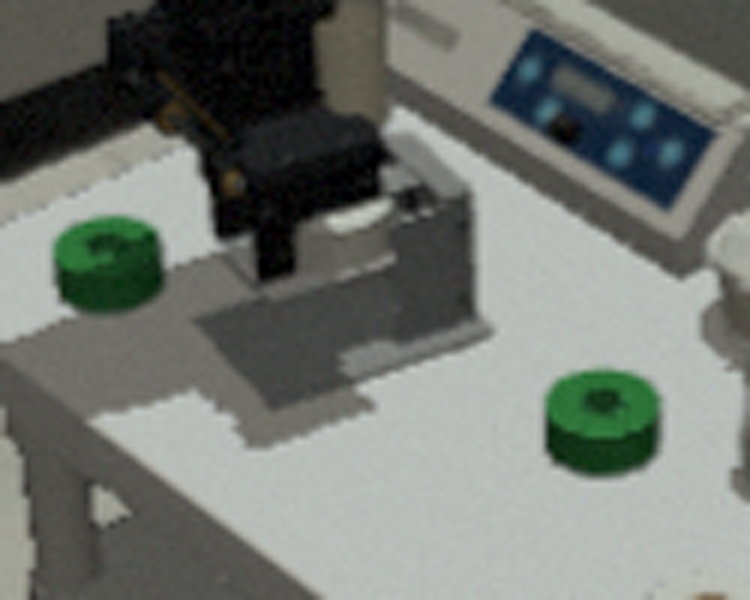

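Call:
apply_moves(
  increments=[
    {"grip": 255,"xyz": [0.3,0,0],"rotation": [0,0,0]},
    {"grip": 255,"xyz": [0.3,0,0],"rotation": [0,0,0]},
    {"grip": 255,"xyz": [0.3,4,0],"rotation": [0,0,0]},
    {"grip": 255,"xyz": [0.3,8,0],"rotation": [0,0,0]},
    {"grip": 255,"xyz": [0.3,8,0],"rotation": [0,0,0]},
  ],
)

```text
time: 9.6
ee_pos: [0.4939, -0.0471, 0.0774]
eef_rot: [0.772, 0.636, -0.0, 0.003]
ft_force: [-0.3, -0.5, -0.7]
width: 0.001
```

Call:
apply_moves(
  increments=[
    {"grip": 255,"xyz": [0,4,0],"rotation": [0,0,0]},
    {"grip": 255,"xyz": [0,8,0],"rotation": [0,0,0]},
    {"grip": 255,"xyz": [0,12,0],"rotation": [0,0,0]},
    {"grip": 255,"xyz": [0,12,0],"rotation": [0,0,0]},
  ],
)

```text
time: 10.1
ee_pos: [0.506, -0.0495, 0.0774]
eef_rot: [0.772, 0.636, -0.0, 0.003]
ft_force: [0.4, -0.1, 0.3]
width: 0.0002
```

```bash
python3 - <<'E'
from h import *
from bench import r, viewer
rep(r.read_state())
E
```

```text
t 10.1 tcp [ 0.506  -0.0495  0.0774] yaw 78.98 rotv [ 7.717e-01  6.360e-01 -1.000e-04  2.800e-03] F [ 0.37 -0.11  0.29] w 0.0002 magTCP [-45.3  -0.1] magroll [-47.8  -0.1] tilt 0.33 jv 0.009
```

Call:
apply_moves(
  increments=[
    {"grip": 255,"xyz": [0,1.5,0],"rotation": [0,0,0]},
    {"grip": 255,"xyz": [0,3,0],"rotation": [0,0,0]},
    {"grip": 255,"xyz": [0,3,0],"rotation": [0,0,0]},
  ],
)

```text
time: 10.48
ee_pos: [0.509, -0.0501, 0.0774]
eef_rot: [0.772, 0.636, -0.0, 0.003]
ft_force: [-1.2, 0.3, 0.3]
width: 0.0003
```

```bash
python3 - <<'E'
from h import *
from bench import r, viewer
rep(r.read_state())
c=viewer.camera("wrist");cv2.imwrite("pics/w10.png",c["img"])
c=viewer.camera("scene");cv2.imwrite("pics/s10.png",cv2.resize(c["img"][130:230,150:275],(750,600),interpolation=cv2.INTER_CUBIC))
rep(r.read_state())
E
```

```text
t 10.47 tcp [ 0.509  -0.0501  0.0774] yaw 78.98 rotv [ 7.717e-01  6.359e-01 -1.000e-04  2.900e-03] F [-1.16  0.33  0.35] w 0.0003 magTCP [-42.2  -0.1] magroll [-44.7  -0.1] tilt 0.33 jv 0.002
t 10.57 tcp [ 0.509  -0.0501  0.0774] yaw 78.98 rotv [ 0.7717  0.6359 -0.      0.0029] F [-1.21  0.73 -0.12] w 0.0004 magTCP [-42.2  -0.1] magroll [-44.7  -0.1] tilt 0.33 jv 0.002
```

View pics/s10.png

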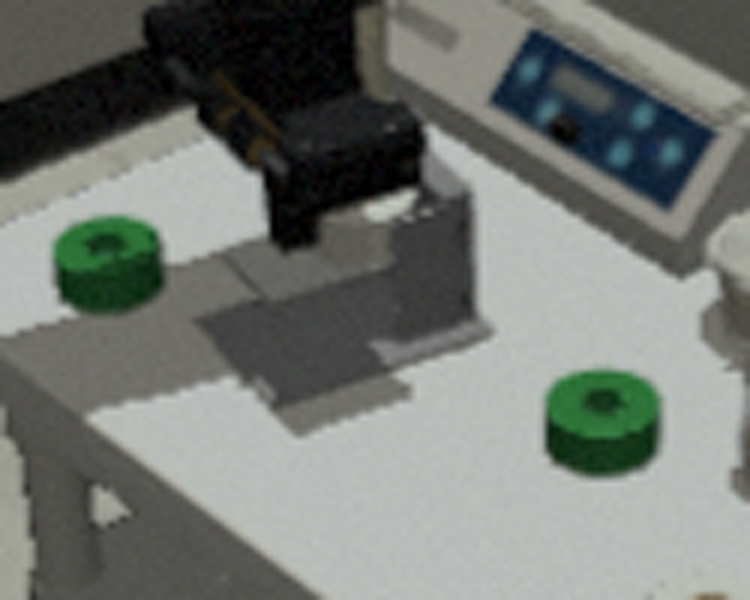

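Call:
apply_moves(
  increments=[
    {"grip": 255,"xyz": [0,1,0],"rotation": [0,0,0]},
    {"grip": 255,"xyz": [0,2,0],"rotation": [0,0,0]},
    {"grip": 255,"xyz": [0,2,0],"rotation": [0,0,0]},
  ],
)

```text
time: 10.95
ee_pos: [0.5106, -0.0504, 0.0773]
eef_rot: [0.772, 0.636, -0.0, 0.003]
ft_force: [-5.2, 1.5, 2.0]
width: 0.0004
```

Call:
apply_moves(
  increments=[
    {"grip": 255,"xyz": [0,1,0],"rotation": [0,0,0]},
    {"grip": 255,"xyz": [0,1,0],"rotation": [0,0,0]},
    {"grip": 255,"xyz": [0,1,0],"rotation": [0,0,0]},
  ],
)

```text
time: 11.32
ee_pos: [0.5107, -0.0504, 0.0771]
eef_rot: [0.772, 0.636, -0.001, 0.002]
ft_force: [-7.5, 1.0, 3.7]
width: 0.0004
```

Call:
apply_moves(
  increments=[
    {"grip": 255,"xyz": [0,-10,-1],"rotation": [0,0,0]},
    {"grip": 255,"xyz": [0,-18,-10],"rotation": [0,0,0]},
    {"grip": 0,"xyz": [0,-10,-60],"rotation": [0,0,0]},
    {"grip": 0,"xyz": [0,30,-115],"rotation": [0,0,0]},
    {"grip": 0,"xyz": [0,60,-120],"rotation": [0,0,0]},
  ],
)

```text
time: 11.95
ee_pos: [0.5723, -0.0615, 0.2022]
eef_rot: [0.772, 0.636, 0.002, 0.004]
ft_force: [0.1, -0.3, -0.6]
width: 0.023
```

Call:
apply_moves(
  increments=[
    {"grip": 0,"xyz": [0,50,-20],"rotation": [0,0,0]},
    {"grip": 0,"xyz": [0,50,-30],"rotation": [0,0,0]},
    {"grip": 0,"xyz": [0,50,-30],"rotation": [0,0,0]},
  ],
)

```text
time: 12.32
ee_pos: [0.6209, -0.0713, 0.2336]
eef_rot: [0.772, 0.636, 0.003, 0.004]
ft_force: [0.4, -0.3, -0.4]
width: 0.0525
```

```bash
python3 - <<'E'
from h import *
from bench import r, viewer
s=r.read_state();rep(s)
c=viewer.camera("wrist");pickle.dump((s,c),open("w11.pkl","wb"));cv2.imwrite("pics/w11.png",cv2.resize(c["img"][:300,60:460],(800,600),interpolation=cv2.INTER_CUBIC))
rep(r.read_state())
E
```

```text
t 12.32 tcp [ 0.6209 -0.0713  0.2336] yaw 78.97 rotv [0.7718 0.6358 0.0029 0.0043] F [ 0.43 -0.28 -0.4 ] w 0.0525 magTCP [71.7  0.3] magroll [69.2  0.3] tilt 0.59 jv 0.043
t 12.38 tcp [ 0.6204 -0.0711  0.233 ] yaw 78.98 rotv [0.7717 0.6359 0.0027 0.0038] F [-0.74 -0.05  0.02] w 0.0567 magTCP [71.1  0.5] magroll [68.6  0.5] tilt 0.54 jv 0.021
```

View pics/w11.png

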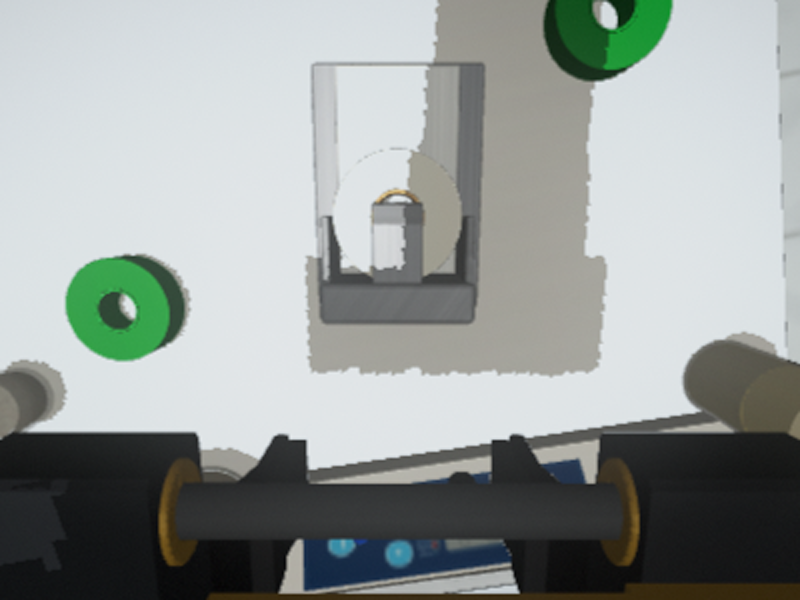

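```bash
python3 - <<'E'
from h import *
s,c=pickle.load(open("w11.pkl","rb"))
f=lambda X,Y:(60+X/2-.25,Y/2-.25)
for nm,z,p in (("rfront",.088,(397,148)),("rL",.088,(333,213)),("rR",.088,(463,213)),("hL",.095,(321,284)),("hR",.095,(475,282)),("lipL",.096,(372,204)),("lipR",.096,(422,204)),("rtop",.088,(350,200))):
    q=onz(c,*f(*p),z); print(nm,mag(q).round(1),dep(c,*f(*p))[2].round(3))
print(intool(s,(.4925,-.3945,.12)))
P=cloud(c); w=P[80:125,228:240].reshape(-1,3); print(np.median(w[:,2]))
E
```

```text
rfront [-30.3   0.3] 0.059
rL [ -1.4 -30.2] 0.006
rR [-1.3 31.7] 0.087
hL [ 31.4 -36.1] 0.006
hR [30.5 37.6] 0.006
lipL [ -5.3 -11.2] 0.093
lipR [-5.2 11.9] 0.094
rtop [ -7.3 -22. ] 0.086
[-341.63889236  -65.36936348  113.34853068]
0.08716197475709267
```

Call:
apply_moves(
  increments=[
    {"grip": 0,"xyz": [-60,-30,10],"rotation": [0.3,0,0]},
    {"grip": 0,"xyz": [-120,-65,30],"rotation": [0.3,0,0]},
    {"grip": 0,"xyz": [-180,-65,50],"rotation": [0.3,0,0]},
    {"grip": 0,"xyz": [-240,-65,70],"rotation": [0.3,0,0]},
    {"grip": 0,"xyz": [-300,-65,90],"rotation": [0.3,0,0]},
  ],
)

```text
time: 13.0
ee_pos: [0.5018, -0.3388, 0.1474]
eef_rot: [0.772, 0.636, 0.002, 0.002]
ft_force: [1.1, -0.2, 0.1]
width: 0.0869
```

```bash
python3 - <<'E'
from h import *
from bench import r, viewer
s=r.read_state();rep(s)
print(intool(s,(.4915,-.3945,.12)), R.from_quat(s["eef_rot"]).as_matrix()[:,2])
E
```

```text
t 13.0 tcp [ 0.5018 -0.3388  0.1474] yaw 79.02 rotv [0.7715 0.6362 0.002  0.0016] F [ 1.11 -0.17  0.11] w 0.0869 magTCP [   5.7 -284.9] magroll [   3.2 -284.9] tilt 0.3 jv 1.037
[-56.67479339   0.40333121  27.30003393] [ 5.17530106e-03 -6.39092044e-06 -9.99986608e-01]
```

Call:
apply_moves(
  increments=[
    {"grip": 0,"xyz": [-50,0,15],"rotation": [0,0,0]},
    {"grip": 0,"xyz": [-57,0,27],"rotation": [0,0,0]},
    {"grip": 0,"xyz": [-57,0,27],"rotation": [0,0,0]},
  ],
)

```text
time: 13.38
ee_pos: [0.4901, -0.3938, 0.1193]
eef_rot: [0.772, 0.636, 0.002, 0.001]
ft_force: [0.9, 1.4, 0.7]
width: 0.0871
```

```bash
python3 - <<'E'
from h import *
from bench import r, viewer
s=r.read_state();rep(s)
c=viewer.camera("wrist");pickle.dump((s,c),open("w12.pkl","wb"));cv2.imwrite("pics/w12.png",cv2.resize(c["img"][100:280,140:380],(800,600),interpolation=cv2.INTER_CUBIC))
rep(r.read_state())
E
```

```text
t 13.38 tcp [ 0.4901 -0.3938  0.1193] yaw 78.97 rotv [7.718e-01 6.359e-01 2.000e-03 6.000e-04] F [0.91 1.39 0.73] w 0.0871 magTCP [   4.7 -341.1] magroll [   2.2 -341.1] tilt 0.24 jv 0.034
t 13.43 tcp [ 0.4911 -0.3931  0.1201] yaw 79.07 rotv [0.7712 0.6366 0.0024 0.001 ] F [1.07 0.54 1.22] w 0.0873 magTCP [   5.7 -340.3] magroll [   3.2 -340.3] tilt 0.3 jv 0.02
```

View pics/w12.png

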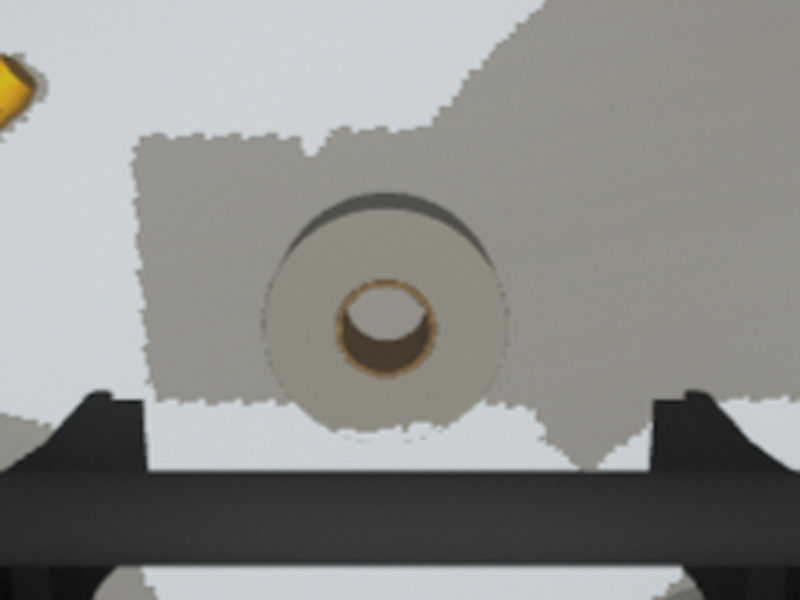

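```bash
python3 - <<'E'
from h import *
from bench import r
s,c=pickle.load(open("w12.pkl","rb"))
q=onz(c,255.4,198,.028);print(q, intool(s,q), intool(r.read_state(),(*q[:2],.012)))
s,c=pickle.load(open("w3.pkl","rb"))
q=onz(c,259.8,199.3,.028);print(q, intool(s,q))
E
```

```text
[ 0.49101937 -0.39604971  0.028     ] [-2.29350778  1.07451315 91.33590344] [-3.18843872e+00 -6.58099637e-02  1.08128284e+02]
[ 0.45569821 -0.23671314  0.028     ] [ 1.40681214  2.48792512 92.2938017 ]
```

Call:
apply_moves(
  increments=[
    {"grip": 0,"xyz": [-4,0,50],"rotation": [0,0,0]},
    {"grip": 0,"xyz": [-4,0,90],"rotation": [0,0,0]},
    {"grip": 0,"xyz": [-4,-0.5,107],"rotation": [0,0,0]},
    {"grip": 0,"xyz": [-4,-0.5,108],"rotation": [0,0,0]},
    {"grip": 0,"xyz": [-4,-0.5,108],"rotation": [0,0,0]},
  ],
)

```text
time: 14.05
ee_pos: [0.4915, -0.3971, 0.0139]
eef_rot: [0.771, 0.637, 0.003, 0.002]
ft_force: [-0.5, -1.0, -0.2]
width: 0.0871
```

Call:
apply_moves(
  increments=[
    {"grip": 255,"xyz": [0,-1,0],"rotation": [0,0,0]},
    {"grip": 255,"xyz": [0,-1,0],"rotation": [0,0,0]},
    {"grip": 255,"xyz": [0,-1,0],"rotation": [0,0,0]},
    {"grip": 255,"xyz": [0,-1,0],"rotation": [0,0,0]},
  ],
  squeeze=35,
)

```text
time: 14.55
ee_pos: [0.4906, -0.397, 0.0142]
eef_rot: [0.771, 0.637, 0.003, 0.002]
ft_force: [0.1, 0.8, 2.0]
width: 0.0607
```

```bash
python3 - <<'E'
from h import *
from bench import r, viewer
s=r.read_state();rep(s)
E
```

```text
t 14.55 tcp [ 0.4906 -0.397   0.0142] yaw 79.1 rotv [0.7711 0.6367 0.003  0.0022] F [0.14 0.85 2.02] w 0.0607 magTCP [   5.9 -344.2] magroll [   3.4 -344.2] tilt 0.43 jv 0.001
```

Call:
apply_moves(
  increments=[
    {"grip": 255,"xyz": [0,0,-20],"rotation": [0,0,0]},
    {"grip": 255,"xyz": [0,0,-70],"rotation": [0,0,0]},
    {"grip": 255,"xyz": [0,0,-125],"rotation": [0,0,0]},
    {"grip": 255,"xyz": [0,0,-125],"rotation": [0,0,0]},
  ],
  squeeze=55,
)

```text
time: 15.05
ee_pos: [0.4913, -0.3992, 0.1449]
eef_rot: [0.771, 0.636, 0.004, 0.006]
ft_force: [-0.4, -0.6, -1.4]
width: 0.0598
```

```bash
python3 - <<'E'
from h import *
from bench import r, viewer
s=r.read_state();rep(s)
c=viewer.camera("wrist");pickle.dump((s,c),open("w13.pkl","wb"));cv2.imwrite("pics/w13.png",cv2.resize(c["img"][170:310,190:330],(600,600),interpolation=cv2.INTER_CUBIC))
p=O+MX*-.042
s=r.read_state(); rep(s); print(intool(s,(*p,.135)))
E
```

```text
t 15.05 tcp [ 0.4913 -0.3992  0.1449] yaw 79.06 rotv [0.7713 0.6365 0.0043 0.0061] F [-0.44 -0.56 -1.37] w 0.0598 magTCP [   7.  -346.2] magroll [   4.5 -346.2] tilt 0.86 jv 0.075
t 15.1 tcp [ 0.4905 -0.3979  0.142 ] yaw 79.09 rotv [0.7711 0.6366 0.0038 0.0042] F [ 0.08  1.06 -2.06] w 0.0601 magTCP [   5.9 -345.1] magroll [   3.4 -345.1] tilt 0.65 jv 0.054
[345.20921761 -47.488024     6.62472438]
```

View pics/w13.png

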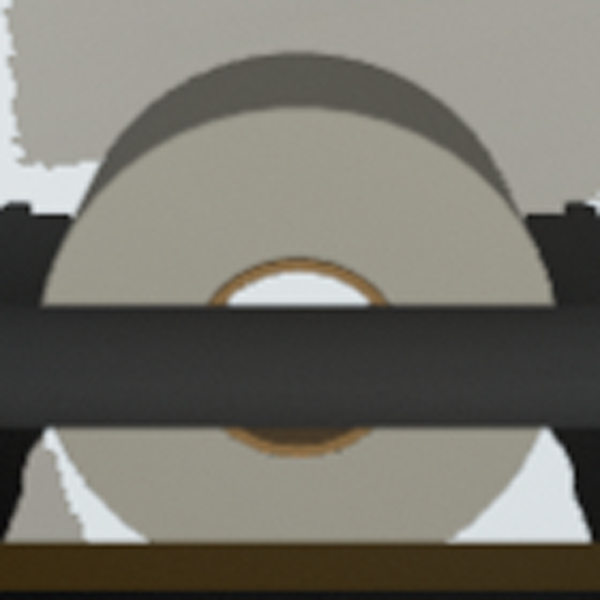

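Call:
apply_moves(
  increments=[
    {"grip": 255,"xyz": [50,-7,0],"rotation": [0.4,0,0]},
    {"grip": 255,"xyz": [110,-15,0],"rotation": [0.4,0.2,0]},
    {"grip": 255,"xyz": [170,-24,2],"rotation": [0.4,0.2,0]},
    {"grip": 255,"xyz": [230,-33,4],"rotation": [0.4,0.2,0]},
    {"grip": 255,"xyz": [270,-42,6],"rotation": [0.4,0.2,0]},
  ],
)

```text
time: 15.72
ee_pos: [0.4997, -0.1215, 0.1347]
eef_rot: [0.77, 0.638, 0.003, -0.0]
ft_force: [0.0, 0.7, -1.4]
width: 0.0603
```

```bash
python3 - <<'E'
from h import *
from bench import r, viewer
s,c=pickle.load(open("w13.pkl","rb"))
print(intool(s,onz(c,259.5,252.9,s["ee_pos"][2]+.0138)),intool(s,onz(c,259.5,170+106*.23333-.4,s["ee_pos"][2]+.0138)))
p=O+MX*-.042
s=r.read_state(); rep(s); print(intool(s,(*p,.135)), R.from_quat(s["eef_rot"]).as_matrix()[:,2])
E
```

```text
[  0.9528864    0.15649796 -13.80035109] [  0.94725255 -30.59482142 -14.26047059]
t 15.72 tcp [ 0.4997 -0.1215  0.1347] yaw 79.25 rotv [ 7.702e-01  6.378e-01  2.500e-03 -4.000e-04] F [ 0.01  0.73 -1.45] w 0.0603 magTCP [-37.8 -72. ] magroll [-40.3 -72. ] tilt 0.29 jv 0.764
[ 7.19978736e+01 -3.91670049e+00  3.72168961e-02] [ 0.00332238  0.00387841 -0.99998696]
```

Call:
apply_moves(
  increments=[
    {"grip": 255,"xyz": [40,-1,0],"rotation": [0,0,0.2]},
    {"grip": 255,"xyz": [68,-2,0],"rotation": [0,0,0.2]},
    {"grip": 255,"xyz": [72,-2,0],"rotation": [0,0,0.2]},
    {"grip": 255,"xyz": [72,-2,0],"rotation": [0,0,0.2]},
    {"grip": 255,"xyz": [72,-2,0],"rotation": [0,0,0.2]},
  ],
)

```text
time: 16.35
ee_pos: [0.5108, -0.0517, 0.1348]
eef_rot: [0.772, 0.636, 0.002, -0.0]
ft_force: [0.0, -0.7, -2.0]
width: 0.0604
```

```bash
python3 - <<'E'
from h import *
from bench import r, viewer
rep(r.read_state(),0)
c=viewer.camera("scene");cv2.imwrite("pics/s14.png",cv2.resize(c["img"][110:230,150:300],(750,600),interpolation=cv2.INTER_CUBIC))
s=r.read_state(); rep(s,0); print(R.from_quat(s["eef_rot"]).as_matrix()[:,2])
E
```

```text
t 16.35 tcp [ 0.5108 -0.0517  0.1348] yaw 78.94 rotv [ 7.720e-01  6.357e-01  2.200e-03 -4.000e-04] F [ 0.02 -0.65 -2.02] w 0.0604 magTCP [-40.2  -1.4] magroll [-40.2  -1.4] tilt 0.25 jv 0.004
t 16.4 tcp [ 0.5109 -0.0516  0.1349] yaw 78.94 rotv [ 7.720e-01  6.357e-01  2.300e-03 -4.000e-04] F [-0.05  0.31 -1.32] w 0.0604 magTCP [-40.1  -1.3] magroll [-40.1  -1.3] tilt 0.27 jv 0.003
[ 0.00300668  0.00353356 -0.99998924]
```

View pics/s14.png

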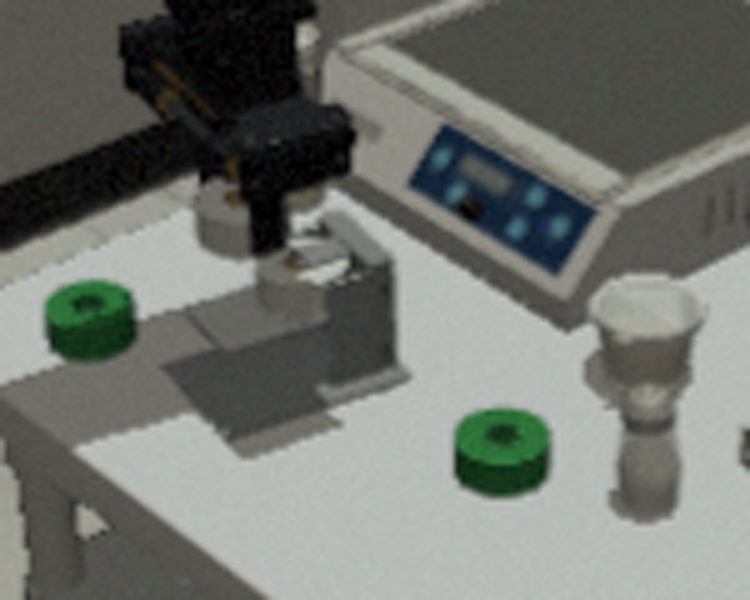

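Call:
apply_moves(
  increments=[
    {"grip": 255,"xyz": [1.2,-1,12],"rotation": [0,0,0]},
    {"grip": 255,"xyz": [1.2,-1,24],"rotation": [0,0,0]},
    {"grip": 255,"xyz": [1.2,-1,32],"rotation": [0,0,0]},
    {"grip": 255,"xyz": [1.2,-1,38],"rotation": [0,0,0]},
    {"grip": 255,"xyz": [1.2,-1,42],"rotation": [0,0,0]},
  ],
)

```text
time: 17.02
ee_pos: [0.5102, -0.0502, 0.0928]
eef_rot: [0.772, 0.636, 0.002, -0.0]
ft_force: [-4.1, 0.6, 6.0]
width: 0.0602
```

```bash
python3 - <<'E'
from h import *
from bench import r, viewer
rep(r.read_state(),0)
c=viewer.camera("scene");cv2.imwrite("pics/s15.png",cv2.resize(c["img"][130:230,150:275],(750,600),interpolation=cv2.INTER_CUBIC))
s=r.read_state(); rep(s,0)
E
```

```text
t 17.02 tcp [ 0.5102 -0.0502  0.0928] yaw 78.93 rotv [ 7.720e-01  6.356e-01  2.200e-03 -5.000e-04] F [-4.12  0.56  6.  ] w 0.0602 magTCP [-41.   -0.1] magroll [-41.   -0.1] tilt 0.26 jv 0.066
t 17.07 tcp [ 0.5102 -0.0502  0.0924] yaw 78.94 rotv [ 7.720e-01  6.357e-01  2.100e-03 -4.000e-04] F [-1.39 -0.52  1.81] w 0.0599 magTCP [-41.1  -0. ] magroll [-41.1  -0. ] tilt 0.25 jv 0.009
```

View pics/s15.png

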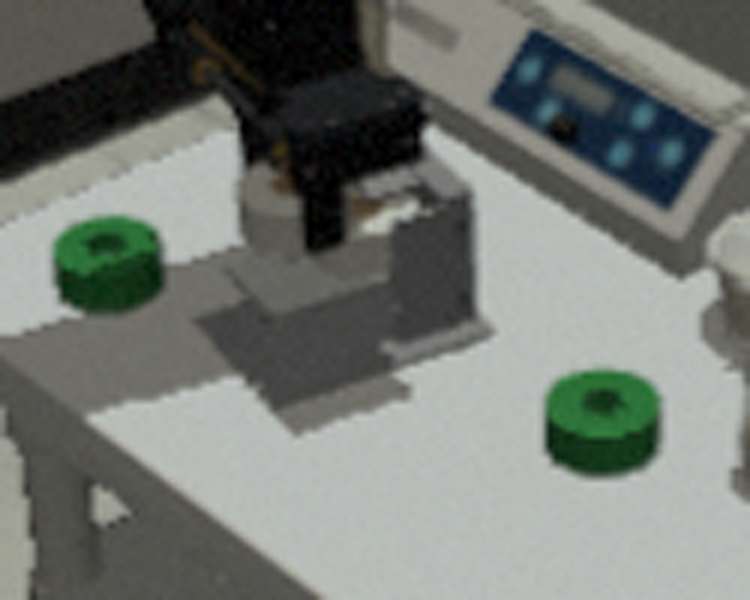

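Call:
apply_moves(
  increments=[
    {"grip": 255,"xyz": [0,0,5],"rotation": [0,0,0]},
    {"grip": 255,"xyz": [0,0,10],"rotation": [0,0,0]},
    {"grip": 255,"xyz": [0,0,15],"rotation": [0,0,0]},
    {"grip": 255,"xyz": [0,0,20],"rotation": [0,0,0]},
    {"grip": 255,"xyz": [0,0,21],"rotation": [0,0,0]},
  ],
)

```text
time: 17.7
ee_pos: [0.5106, -0.0502, 0.0717]
eef_rot: [0.772, 0.636, 0.002, -0.0]
ft_force: [-2.9, -0.6, 5.8]
width: 0.0602
```

```bash
python3 - <<'E'
from h import *
from bench import r, viewer
s=r.read_state();rep(s,0)
c=viewer.camera("scene");cv2.imwrite("pics/s16.png",cv2.resize(c["img"][130:230,150:275],(750,600),interpolation=cv2.INTER_CUBIC))
c=viewer.camera("wrist");pickle.dump((s,c),open("w16.pkl","wb"));cv2.imwrite("pics/w16.png",c["img"])
s=r.read_state(); rep(s,0)
E
```

```text
t 17.7 tcp [ 0.5106 -0.0502  0.0717] yaw 78.93 rotv [ 7.720e-01  6.356e-01  2.400e-03 -2.000e-04] F [-2.88 -0.57  5.83] w 0.0602 magTCP [-40.7   0. ] magroll [-40.7   0. ] tilt 0.28 jv 0.01
t 17.8 tcp [ 0.5106 -0.0503  0.0717] yaw 78.93 rotv [ 7.720e-01  6.356e-01  2.500e-03 -2.000e-04] F [-2.56  0.71  4.2 ] w 0.0601 magTCP [-40.6  -0. ] magroll [-40.6  -0. ] tilt 0.28 jv 0.002
```

View pics/s16.png

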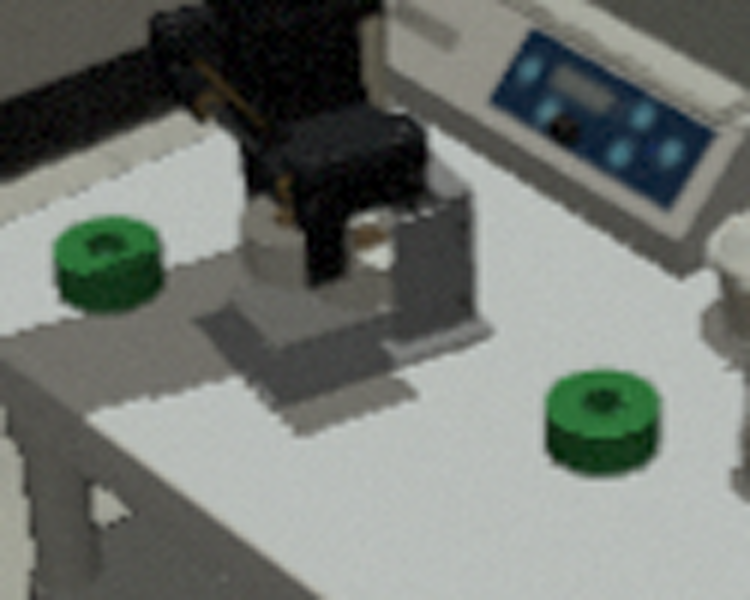

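View pics/w16.png

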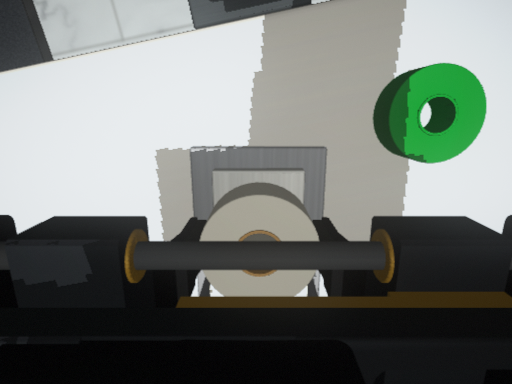

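Call:
apply_moves(
  increments=[
    {"grip": 255,"xyz": [0,5,0.5],"rotation": [0,0,0]},
    {"grip": 255,"xyz": [0,10,0.5],"rotation": [0,0,0]},
    {"grip": 255,"xyz": [0,15,0.5],"rotation": [0,0,0]},
    {"grip": 255,"xyz": [0,20,0.5],"rotation": [0,0,0]},
  ],
)

```text
time: 18.3
ee_pos: [0.5305, -0.0539, 0.0716]
eef_rot: [0.772, 0.636, 0.003, -0.0]
ft_force: [-3.4, 0.2, 6.5]
width: 0.0604
```

Call:
apply_moves(
  increments=[
    {"grip": 255,"xyz": [0,3.5,0],"rotation": [0,0,0]},
    {"grip": 255,"xyz": [0,7,0],"rotation": [0,0,0]},
    {"grip": 255,"xyz": [0,7,0],"rotation": [0,0,0]},
  ],
)

```text
time: 18.68
ee_pos: [0.538, -0.0552, 0.0717]
eef_rot: [0.772, 0.636, 0.003, 0.0]
ft_force: [-0.2, 0.9, 2.5]
width: 0.0607
```

```bash
python3 - <<'E'
from h import *
from bench import r, viewer
s=r.read_state();rep(s,0)
c=viewer.camera("scene");cv2.imwrite("pics/s17.png",cv2.resize(c["img"][130:230,150:275],(750,600),interpolation=cv2.INTER_CUBIC))
c=viewer.camera("wrist");cv2.imwrite("pics/w17.png",c["img"])
s=r.read_state(); rep(s,0)
E
```

```text
t 18.68 tcp [ 0.538  -0.0552  0.0717] yaw 78.95 rotv [0.7719 0.6358 0.003  0.    ] F [-0.16  0.93  2.55] w 0.0607 magTCP [-12.8   0.4] magroll [-12.8   0.4] tilt 0.34 jv 0.005
t 18.77 tcp [ 0.5379 -0.0552  0.0718] yaw 78.95 rotv [7.719e-01 6.357e-01 3.100e-03 1.000e-04] F [0.25 1.15 2.4 ] w 0.06 magTCP [-12.9   0.3] magroll [-12.9   0.3] tilt 0.35 jv 0.003
```

View pics/s17.png

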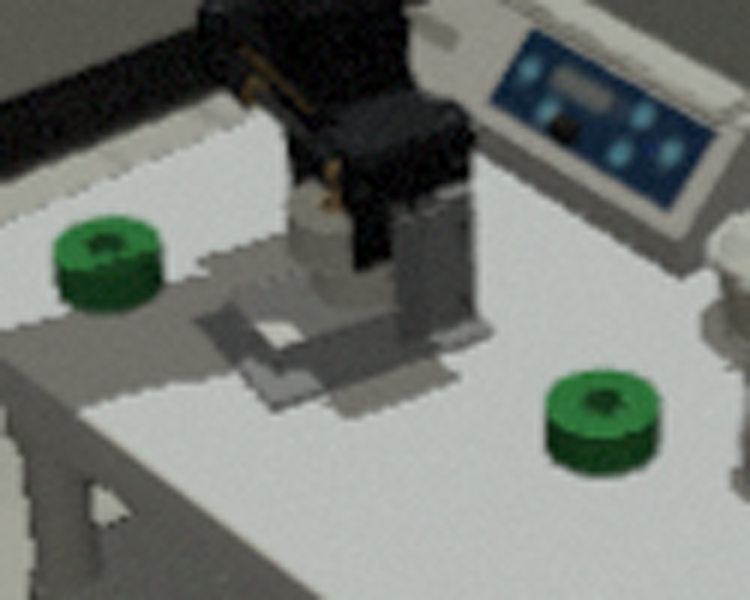

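View pics/w17.png

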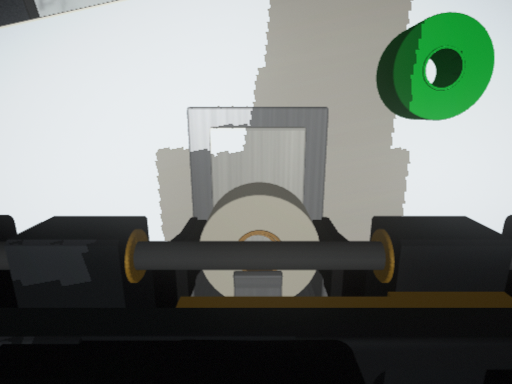

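Call:
apply_moves(
  increments=[
    {"grip": 120,"xyz": [0,0,0],"rotation": [0,0,0]},
    {"grip": 0,"xyz": [0,0,0],"rotation": [0,0,0]},
    {"grip": 0,"xyz": [0,0,0],"rotation": [0,0,0]},
    {"grip": 0,"xyz": [0,0,0],"rotation": [0,0,0]},
  ],
)

```text
time: 19.27
ee_pos: [0.5378, -0.0552, 0.0716]
eef_rot: [0.772, 0.636, 0.003, 0.0]
ft_force: [-0.1, 0.2, 0.7]
width: 0.0818
```

Call:
apply_moves(
  increments=[
    {"grip": 0,"xyz": [0,0,-20],"rotation": [0,0,0]},
    {"grip": 0,"xyz": [0,0,-50],"rotation": [0,0,0]},
    {"grip": 0,"xyz": [0,-30,-70],"rotation": [0,0,0]},
    {"grip": 255,"xyz": [0,-60,-70],"rotation": [0,0,0]},
    {"grip": 255,"xyz": [0,-65,-70],"rotation": [0,0,0]},
  ],
  squeeze=10,
)

```text
time: 19.9
ee_pos: [0.4725, -0.0426, 0.1415]
eef_rot: [0.772, 0.636, 0.003, -0.001]
ft_force: [0.6, -0.1, -0.5]
width: 0.074
```

```bash
python3 - <<'E'
from h import *
from bench import r, viewer
s=r.read_state();rep(s,0)
c=viewer.camera("scene");cv2.imwrite("pics/s18.png",cv2.resize(c["img"][130:230,150:275],(750,600),interpolation=cv2.INTER_CUBIC))
s=r.read_state(); rep(s,0); p=O+MX*-.062; print(intool(s,(*p,.078)))
E
```

```text
t 19.9 tcp [ 0.4725 -0.0426  0.1415] yaw 78.98 rotv [ 7.717e-01  6.359e-01  3.400e-03 -5.000e-04] F [ 0.58 -0.08 -0.47] w 0.074 magTCP [-79.5   0.3] magroll [-79.5   0.3] tilt 0.39 jv 0.073
t 19.95 tcp [ 0.4729 -0.0426  0.1415] yaw 78.97 rotv [ 7.718e-01  6.359e-01  3.400e-03 -3.000e-04] F [ 1.08 -1.12 -0.53] w 0.0701 magTCP [-79.1   0.3] magroll [-79.1   0.3] tilt 0.39 jv 0.042
[-0.62210414 16.89569168 63.55228028]
```

View pics/s18.png

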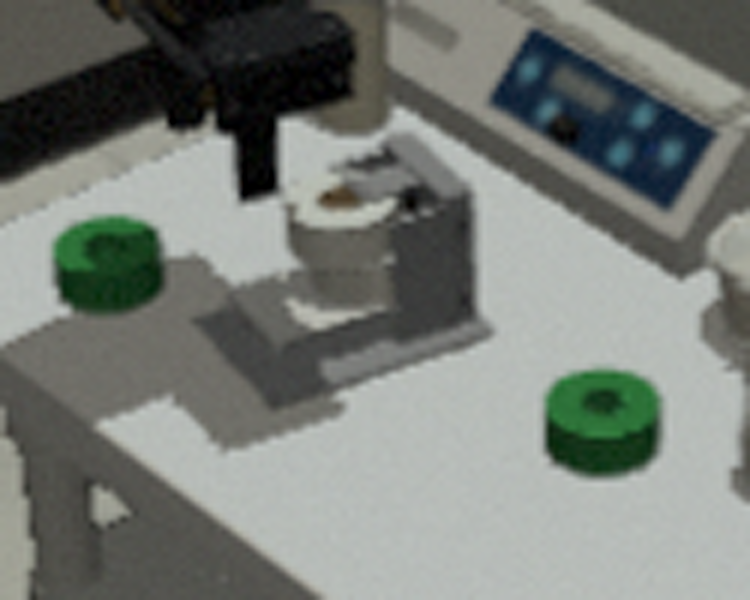

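Both rolls are caught under the lip. Next I push the upper one home.

Call:
apply_moves(
  increments=[
    {"grip": 255,"xyz": [-0.5,5,0],"rotation": [0,0,0]},
    {"grip": 255,"xyz": [-0.5,10,0],"rotation": [0,0,0]},
    {"grip": 255,"xyz": [-0.5,15,20],"rotation": [0,0,0]},
    {"grip": 255,"xyz": [-0.5,15,45],"rotation": [0,0,0]},
    {"grip": 255,"xyz": [-0.5,15,63],"rotation": [0,0,0]},
  ],
)

```text
time: 20.58
ee_pos: [0.4882, -0.0462, 0.0773]
eef_rot: [0.772, 0.636, 0.003, -0.0]
ft_force: [1.0, 0.3, 0.6]
width: 0.0211
```

Call:
apply_moves(
  increments=[
    {"grip": 255,"xyz": [0,0,0],"rotation": [0,0,0]},
    {"grip": 255,"xyz": [0,3,0],"rotation": [0,0,0]},
    {"grip": 255,"xyz": [0,7,0],"rotation": [0,0,0]},
    {"grip": 255,"xyz": [0,10,0],"rotation": [0,0,0]},
    {"grip": 255,"xyz": [0,10,0],"rotation": [0,0,0]},
  ],
)

```text
time: 21.2
ee_pos: [0.4983, -0.0481, 0.0775]
eef_rot: [0.772, 0.636, 0.003, -0.0]
ft_force: [-0.3, -0.2, 0.2]
width: 0.0004
```

```bash
python3 - <<'E'
from h import *
from bench import r, viewer
s=r.read_state();rep(s,0)
E
```

```text
t 21.2 tcp [ 0.4983 -0.0481  0.0775] yaw 78.95 rotv [ 7.719e-01  6.358e-01  2.800e-03 -1.000e-04] F [-0.27 -0.23  0.2 ] w 0.0004 magTCP [-53.1  -0.3] magroll [-53.1  -0.3] tilt 0.32 jv 0.007
```

Call:
apply_moves(
  increments=[
    {"grip": 255,"xyz": [0.2,3,0],"rotation": [0,0,0]},
    {"grip": 255,"xyz": [0.2,6,0],"rotation": [0,0,0]},
    {"grip": 255,"xyz": [0.2,9,0],"rotation": [0,0,0]},
    {"grip": 255,"xyz": [0.2,10.5,0],"rotation": [0,0,0]},
    {"grip": 255,"xyz": [0.2,10.5,0],"rotation": [0,0,0]},
  ],
)

```text
time: 21.82
ee_pos: [0.5084, -0.0498, 0.0774]
eef_rot: [0.772, 0.636, 0.003, -0.0]
ft_force: [-4.6, 0.8, 2.5]
width: 0.0008
```

Call:
apply_moves(
  increments=[
    {"grip": 255,"xyz": [0,1,0],"rotation": [0,0,0]},
    {"grip": 255,"xyz": [0,1.5,0],"rotation": [0,0,0]},
    {"grip": 255,"xyz": [0,1.5,0],"rotation": [0,0,0]},
  ],
)

```text
time: 22.2
ee_pos: [0.5097, -0.0501, 0.0774]
eef_rot: [0.772, 0.636, 0.002, -0.001]
ft_force: [-4.9, 0.7, 2.9]
width: 0.0006
```

Call:
apply_moves(
  increments=[
    {"grip": 255,"xyz": [0,1,0],"rotation": [0,0,0]},
    {"grip": 255,"xyz": [0,1,0],"rotation": [0,0,0]},
    {"grip": 255,"xyz": [0,1,0],"rotation": [0,0,0]},
  ],
)

```text
time: 22.58
ee_pos: [0.5106, -0.0502, 0.0774]
eef_rot: [0.772, 0.636, 0.002, -0.001]
ft_force: [-4.6, 0.7, 2.9]
width: 0.0002
```

```bash
python3 - <<'E'
from h import *
from bench import r, viewer
s=r.read_state();rep(s,0)
E
```

```text
t 22.57 tcp [ 0.5106 -0.0502  0.0774] yaw 78.96 rotv [ 7.719e-01  6.358e-01  2.400e-03 -6.000e-04] F [-4.58  0.74  2.95] w 0.0002 magTCP [-40.6   0. ] magroll [-40.6   0. ] tilt 0.28 jv 0.002
```

Still moving against a steady 4.6 N of friction, so I continue 1 mm at a time to feel for the stop.

Call:
apply_moves(
  increments=[
    {"grip": 255,"xyz": [0,1,0],"rotation": [0,0,0]},
    {"grip": 255,"xyz": [0,1,0],"rotation": [0,0,0]},
    {"grip": 255,"xyz": [0,1,0],"rotation": [0,0,0]},
  ],
)

```text
time: 22.95
ee_pos: [0.5108, -0.0503, 0.0772]
eef_rot: [0.772, 0.636, 0.002, -0.001]
ft_force: [-7.6, 1.2, 6.0]
width: 0.0005
```

Call:
apply_moves(
  increments=[
    {"grip": 255,"xyz": [0,1,0],"rotation": [0,0,0]},
    {"grip": 255,"xyz": [0,1,0],"rotation": [0,0,0]},
    {"grip": 255,"xyz": [0,1,0],"rotation": [0,0,0]},
  ],
)

```text
time: 23.32
ee_pos: [0.5108, -0.0503, 0.077]
eef_rot: [0.772, 0.636, 0.001, -0.002]
ft_force: [-10.4, 2.4, 6.0]
width: 0.0004
```

Call:
apply_moves(
  increments=[
    {"grip": 255,"xyz": [0,-10,-1],"rotation": [0,0,0]},
    {"grip": 255,"xyz": [0,-18,-10],"rotation": [0,0,0]},
    {"grip": 255,"xyz": [0,-10,-60],"rotation": [0,0,0]},
    {"grip": 255,"xyz": [0,30,-115],"rotation": [0,0,0]},
    {"grip": 255,"xyz": [0,60,-135],"rotation": [0,0,0]},
  ],
)

```text
time: 23.95
ee_pos: [0.5718, -0.0626, 0.2162]
eef_rot: [0.772, 0.636, 0.004, -0.001]
ft_force: [0.3, 0.4, 0.0]
width: 0.0007
```

Call:
apply_moves(
  increments=[
    {"grip": 255,"xyz": [0,50,-20],"rotation": [0,0,0]},
    {"grip": 255,"xyz": [0,50,-20],"rotation": [0,0,0]},
    {"grip": 255,"xyz": [0,50,-20],"rotation": [0,0,0]},
    {"grip": 255,"xyz": [0,50,-20],"rotation": [0,0,0]},
  ],
)

```text
time: 24.45
ee_pos: [0.6198, -0.0721, 0.2363]
eef_rot: [0.772, 0.636, 0.004, -0.001]
ft_force: [-1.0, 0.1, 0.4]
width: 0.0004
```

```bash
python3 - <<'E'
from h import *
from bench import r, viewer
s=r.read_state();rep(s)
c=viewer.camera("wrist");pickle.dump((s,c),open("w20.pkl","wb"));cv2.imwrite("pics/w20.png",cv2.resize(c["img"][:300,60:460],(800,600),interpolation=cv2.INTER_CUBIC))
c=viewer.camera("scene");cv2.imwrite("pics/s20.png",cv2.resize(c["img"][130:250,150:300],(750,600),interpolation=cv2.INTER_CUBIC)); pickle.dump(c,open("s20.pkl","wb"))
c=viewer.camera("top");cv2.imwrite("pics/t20.png",c["img"])
E
```

```text
t 24.45 tcp [ 0.6198 -0.0721  0.2363] yaw 78.97 rotv [ 0.7718  0.6358  0.0039 -0.001 ] F [-0.95  0.14  0.45] w 0.0004 magTCP [70.7 -0.6] magroll [68.2 -0.6] tilt 0.46 jv 0.005
```

View pics/w20.png

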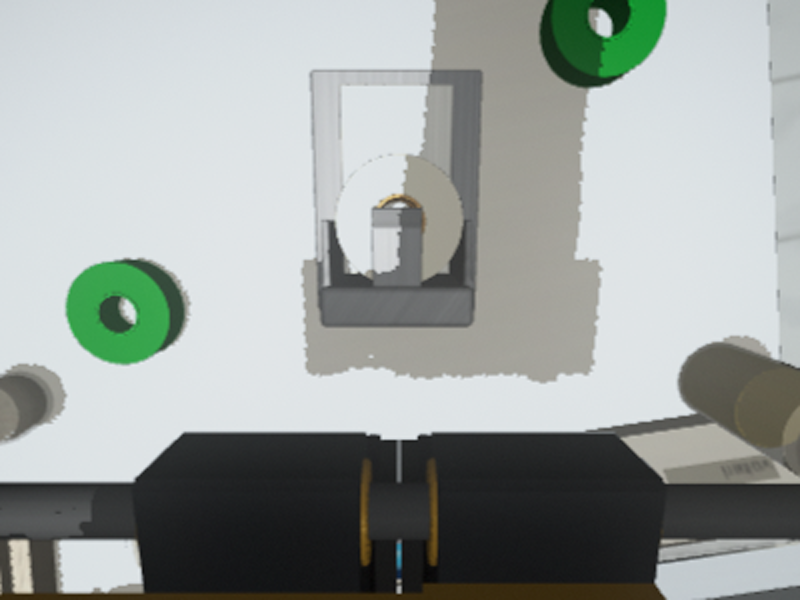

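View pics/s20.png

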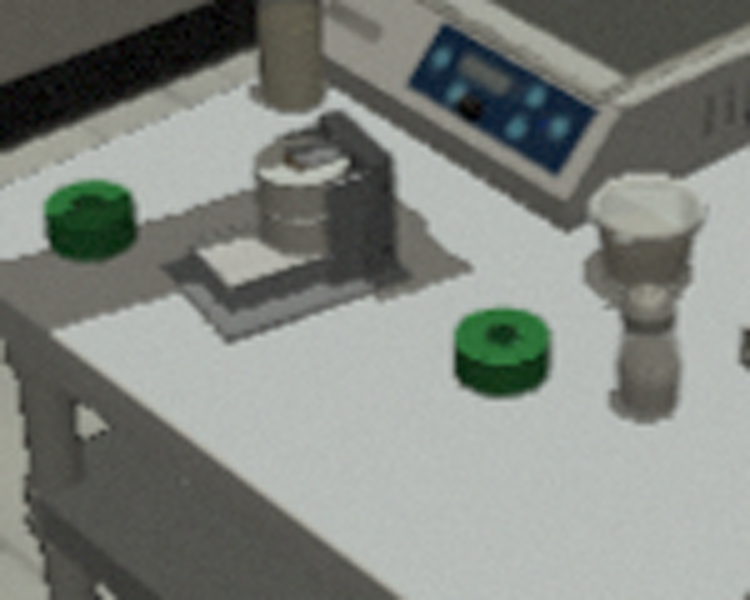

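```bash
python3 - <<'E'
from h import *
s,c=pickle.load(open("w20.pkl","rb"))
f=lambda X,Y:(60+X/2-.25,Y/2-.25)
for nm,z,p in (("rfront",.088,(399,154)),("rL",.088,(335,217)),("rR",.088,(464,217)),("hL",.095,(321,288)),("hR",.095,(473,287)),("lipL",.096,(372,208)),("lipR",.096,(422,208)),("plat",.032,(360,110))):
    q=onz(c,*f(*p),z); print(nm,mag(q).round(1),dep(c,*f(*p))[2].round(3))
P=cloud(c);print("top z",np.median(P[85:100,232:242,2]),np.median(P[110:130,232:240,2]),"plat z",np.median(P[46:70,240:270,2]))
c=pickle.load(open("s20.pkl","rb"))
cv2.imwrite("pics/s20c.png",cv2.resize(c["img"][150:190,180:240],(780,520),interpolation=cv2.INTER_CUBIC))
# predicted silhouettes of home rolls: left/right extremes per height
for z in (.034,.059,.061,.087):
    th=np.linspace(0,2*np.pi,400); q=[proj(c,(*(O+.0005*MX+.031*np.array([np.cos(t),np.sin(t)])),z)) for t in th]; q=np.array(q)
    print(z,q.min(0).round(1),q.max(0).round(1), "crop x",((q[:,0].min()-180)*13).round(0),((q[:,0].max()-180)*13).round(0),"y max",((q[:,1].max()-150)*13).round(0))
E
```

```text
rfront [-30.1   1.5] 0.087
rL [ -1.6 -29.3] 0.006
rR [-1.5 32.8] 0.007
hL [ 31.7 -36.4] 0.006
hR [31.3 37.3] 0.006
lipL [ -5.5 -11.2] 0.087
lipR [-5.5 12.2] 0.088
plat [-58.7 -19.4] 0.031
top z 0.08715431551158362 0.08735995385676018 plat z 0.03157198201815263
0.034 [201.4 170.3] [219.9 180.4] crop x 279.0 518.0 y max 395.0
0.059 [201.  164.2] [219.6 174.1] crop x 273.0 514.0 y max 313.0
0.061 [200.9 163.7] [219.5 173.6] crop x 272.0 514.0 y max 307.0
0.087 [200.5 157.1] [219.2 166.9] crop x 266.0 510.0 y max 220.0
```

View pics/s20c.png

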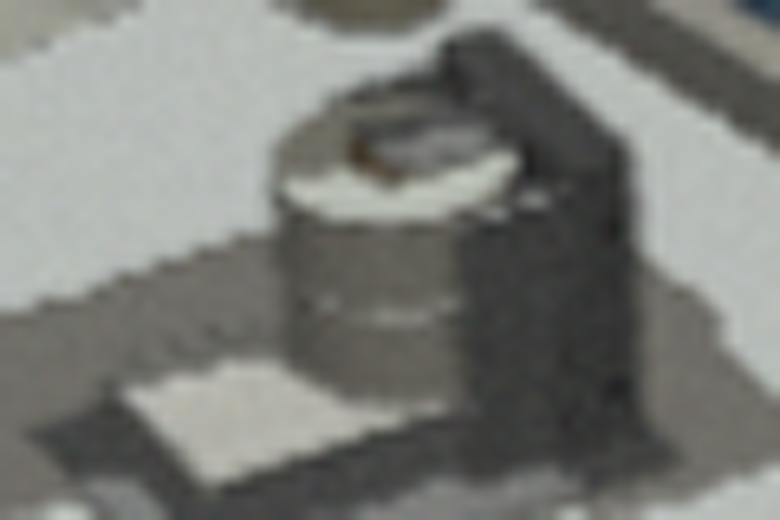

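View pics/t20.png

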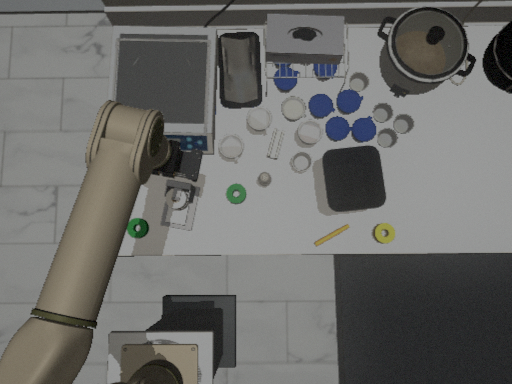

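The upper roll measures home. In the scene crop, the bright sliver at the seam (390,318) could mean the lower roll sits a little forward. I will make one gentle push with the fingertips lower, across both rolls, to check.

Call:
apply_moves(
  increments=[
    {"grip": 255,"xyz": [0,-50,0],"rotation": [0,0,0]},
    {"grip": 255,"xyz": [0.5,-100,20],"rotation": [0,0,0]},
    {"grip": 255,"xyz": [0.5,-133,50],"rotation": [0,0,0]},
    {"grip": 255,"xyz": [0.5,-133,80],"rotation": [0,0,0]},
    {"grip": 255,"xyz": [0.5,-133,80],"rotation": [0,0,0]},
  ],
)

```text
time: 25.22
ee_pos: [0.4886, -0.0453, 0.1548]
eef_rot: [0.772, 0.636, 0.003, -0.002]
ft_force: [0.4, -0.8, 1.0]
width: 0.0004
```

```bash
python3 - <<'E'
from h import *
from bench import r, viewer
s=r.read_state();rep(s,0); p=O+MX*-.058; print(intool(s,(*p,.052)))
E
```

```text
t 25.23 tcp [ 0.4886 -0.0453  0.1548] yaw 79.01 rotv [ 0.7715  0.6362  0.003  -0.0019] F [ 0.42 -0.83  1.03] w 0.0004 magTCP [-63.2   0.7] magroll [-63.2   0.7] tilt 0.4 jv 0.071
[ -1.39105238   5.0886483  102.83076992]
```

Call:
apply_moves(
  increments=[
    {"grip": 255,"xyz": [-1,3,40],"rotation": [0,0,0]},
    {"grip": 255,"xyz": [-1,3,80],"rotation": [0,0,0]},
    {"grip": 255,"xyz": [-1,3,102],"rotation": [0,0,0]},
    {"grip": 255,"xyz": [-1,3,102],"rotation": [0,0,0]},
  ],
)

```text
time: 25.72
ee_pos: [0.4915, -0.0464, 0.0527]
eef_rot: [0.772, 0.636, 0.002, -0.002]
ft_force: [0.7, 0.1, 0.1]
width: 0.0008
```

Call:
apply_moves(
  increments=[
    {"grip": 255,"xyz": [0,5,0],"rotation": [0,0,0]},
    {"grip": 255,"xyz": [0,10,0],"rotation": [0,0,0]},
    {"grip": 255,"xyz": [0,14,0],"rotation": [0,0,0]},
    {"grip": 255,"xyz": [0,14,0],"rotation": [0,0,0]},
  ],
)

```text
time: 26.22
ee_pos: [0.5057, -0.0492, 0.053]
eef_rot: [0.772, 0.636, 0.002, -0.002]
ft_force: [-0.4, 0.2, -0.3]
width: 0.0005
```

```bash
python3 - <<'E'
from h import *
from bench import r, viewer
s=r.read_state();rep(s,0)
E
```

```text
t 26.23 tcp [ 0.5057 -0.0492  0.053 ] yaw 79.0 rotv [ 0.7716  0.636   0.0023 -0.0018] F [-0.37  0.22 -0.28] w 0.0005 magTCP [-45.6   0.1] magroll [-45.6   0.1] tilt 0.33 jv 0.012
```

Call:
apply_moves(
  increments=[
    {"grip": 255,"xyz": [0,2,0],"rotation": [0,0,0]},
    {"grip": 255,"xyz": [0,3,0],"rotation": [0,0,0]},
    {"grip": 255,"xyz": [0,3,0],"rotation": [0,0,0]},
  ],
)

```text
time: 26.6
ee_pos: [0.5086, -0.0498, 0.053]
eef_rot: [0.772, 0.636, 0.002, -0.002]
ft_force: [-0.4, 0.4, -0.4]
width: 0.0005
```

Call:
apply_moves(
  increments=[
    {"grip": 255,"xyz": [0,1,0],"rotation": [0,0,0]},
    {"grip": 255,"xyz": [0,1.5,0],"rotation": [0,0,0]},
    {"grip": 255,"xyz": [0,1.5,0],"rotation": [0,0,0]},
  ],
)

```text
time: 26.98
ee_pos: [0.5102, -0.05, 0.053]
eef_rot: [0.772, 0.636, 0.002, -0.002]
ft_force: [-0.8, -0.2, 0.2]
width: 0.0006
```

Call:
apply_moves(
  increments=[
    {"grip": 255,"xyz": [0,1,0],"rotation": [0,0,0]},
    {"grip": 255,"xyz": [0,1,0],"rotation": [0,0,0]},
    {"grip": 255,"xyz": [0,1,0],"rotation": [0,0,0]},
  ],
)

```text
time: 27.35
ee_pos: [0.5106, -0.0502, 0.0528]
eef_rot: [0.772, 0.636, 0.002, -0.002]
ft_force: [-4.5, 0.7, 2.3]
width: 0.0004
```

Call:
apply_moves(
  increments=[
    {"grip": 255,"xyz": [0,-10,-1],"rotation": [0,0,0]},
    {"grip": 255,"xyz": [0,-18,-15],"rotation": [0,0,0]},
    {"grip": 255,"xyz": [0,-18,-70],"rotation": [0,0,0]},
    {"grip": 255,"xyz": [0,-10,-120],"rotation": [0,0,0]},
    {"grip": 255,"xyz": [0,40,-170],"rotation": [0,0,0]},
  ],
)

```text
time: 27.98
ee_pos: [0.5437, -0.0575, 0.2198]
eef_rot: [0.772, 0.636, 0.004, -0.003]
ft_force: [1.3, -0.7, 0.6]
width: 0.0008
```

Call:
apply_moves(
  increments=[
    {"grip": 255,"xyz": [0,60,-10],"rotation": [0,0,0]},
    {"grip": 255,"xyz": [0,75,-20],"rotation": [0,0,0]},
    {"grip": 255,"xyz": [0,75,-20],"rotation": [0,0,0]},
    {"grip": 255,"xyz": [0,75,-20],"rotation": [0,0,0]},
    {"grip": 255,"xyz": [0,75,-20],"rotation": [0,0,0]},
  ],
)

```text
time: 28.6
ee_pos: [0.6165, -0.0718, 0.2399]
eef_rot: [0.772, 0.636, 0.004, -0.003]
ft_force: [0.1, 0.0, 0.5]
width: 0.0006
```

```bash
python3 - <<'E'
from h import *
from bench import r, viewer
s=r.read_state();rep(s)
c=viewer.camera("wrist");cv2.imwrite("pics/w22.png",cv2.resize(c["img"][:300,60:460],(800,600),interpolation=cv2.INTER_CUBIC))
P=cloud(c)
c=viewer.camera("scene");cv2.imwrite("pics/s22.png",cv2.resize(c["img"][130:250,150:300],(750,600),interpolation=cv2.INTER_CUBIC))
pickle.dump((s,P),open("w22.pkl","wb"))
E
```

```text
t 28.6 tcp [ 0.6165 -0.0718  0.2399] yaw 79.01 rotv [ 0.7716  0.6361  0.0042 -0.0029] F [0.11 0.02 0.53] w 0.0006 magTCP [67.4 -0.9] magroll [64.9 -0.9] tilt 0.58 jv 0.007
```

View pics/w22.png

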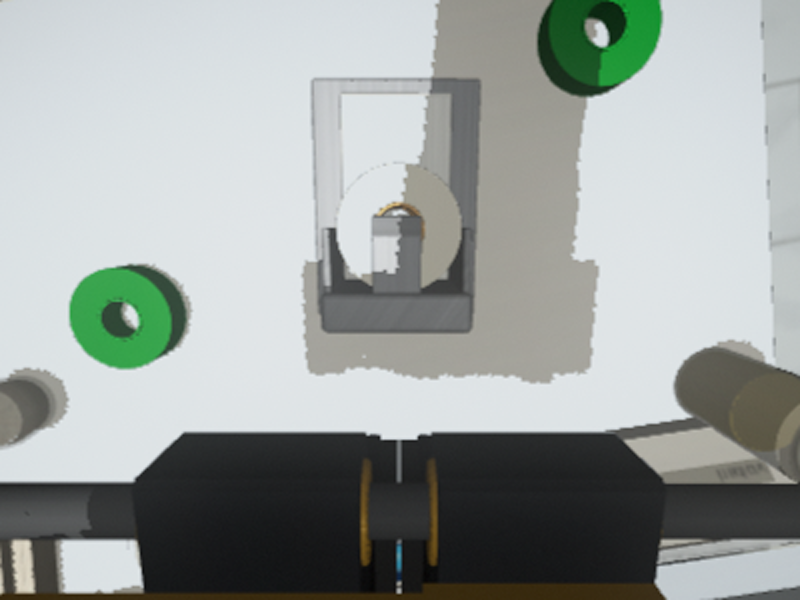

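View pics/s22.png

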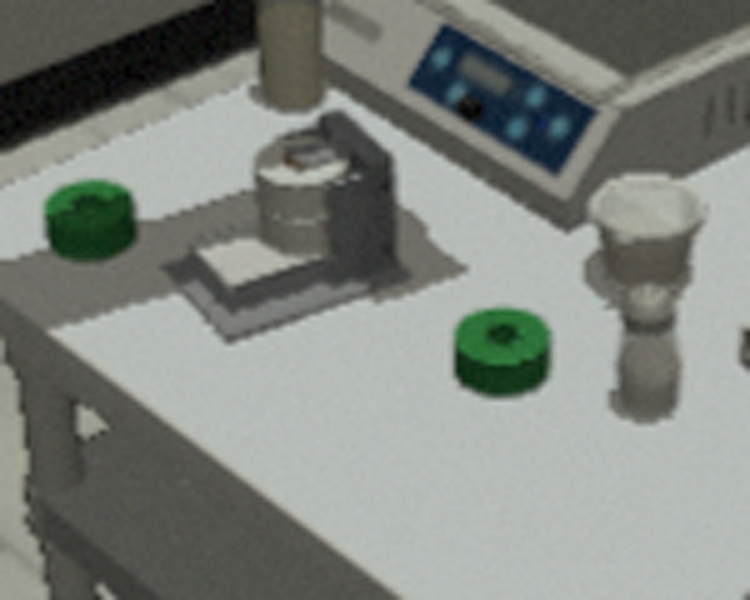

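The final views show both rolls stacked and centred under the lip. The roll is at wrist crop (399,225) and the lip at (397,250). The platform is sunk, the shaker has not moved, and the gripper is clear. Handing in.

```bash
python3 - <<'E'
from bench import r
print(r.close_job())
E
```

```text
the job is handed in; nothing more can be done
None
```

Both white rolls are loaded in the magazine, stacked flat and held under the lip. I handed the job in at about 28.7 s of the 72 s allowed; no verdict was reported.

- **Loading:** I pressed each roll down, slid it under the lip, let it go, and pushed it from the front until it stopped. Both stopped at the same tool position, the first at about 7.5 N and the second at about 10.5 N, well under 40 N. One last light push across both rolls stopped there too, at 4.5 N, so both are against the back.
- **Last camera checks:**
  - **Upper roll:** its top is at 87 mm, just under the 88 mm lip. Its front edge is 30 mm ahead of the home axis, where 30.5 mm is expected, and it sits about 1 mm to the left (+y), inside the 3 mm limit.
  - **Platform:** its top is at about 31.5 mm, so it is pressed down about 48 mm.
  - **Surroundings:** the shaker and the green and yellow look-alike rolls look unmoved, and the gripper is clear of everything. I did not measure the other objects again.
- **Less certain:** a thin bright line between the rolls in the scene picture suggests they are offset sideways by a millimetre or two. I could not measure the lower roll's sideways position directly. The cheeks limit it to 2 mm each way, which is still inside the 3 mm limit.

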